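# Walk the granite block home against its stop bar

## Robot

A 7-joint arm with a two-finger parallel gripper is mounted at the origin on a cart in front of the work surface, level with it; the furniture and walls round the work are solid. World frame = base frame: x ahead of the robot, y to its left, z up, the work surface at z = 0. Lengths are in m, angles in rad, forces in N, time in s.
With the tool pointing down it reaches from about 0.425 to 0.875 m from the base axis. Payload 4.7 kg.
Tool frame: the origin (TCP) lies at the very end of the fingers, on their centre line; the grasp point (between the pads) lies 19 mm behind it; z points along the fingers, y is the direction in which the jaws open and shut (so a half turn about z gives the same grasp; the last joint's range is limited). The gripper opens to 87 mm and grips with 3 to 60 N. Pads are 19 mm wide; open, the fingers measure 117 mm over their backs; the gripper's body (75 mm by 190 mm) begins 51 mm behind the grasp point.
Start: joints at [-1.301, 0.321, -0.07, 1.45, 0.023, 1.371, -0.057], TCP at [0.164, 0.629, 0.223] pointing down, gripper open.
Joint ranges: [-2.86, 2.86], [-0.3, 2.09], [-1.38, 1.24], [0.06, 2.45], [-1.56, 4.7], [0.09, 2.05], [-2.69, 2.69]. Speed limits (rad/s): [2.57, 2.57, 3.14, 3.14, 3.14, 3.14, 3.14].

## Interface

Orientations are given as a unit quaternion [w, x, y, z].
In Python, from plant import readout, grab_frame, get_calibration, job gives the robot as it stands.
- The arm moves only by the tool send_rows, never from a script. Its argument "plan" is a list of rows, each an object with "delta_pos": the shift along the world's x, y, z in mm, a list of three; "turn": the turn about the world's z in rad; "grip": the opening, from 0 (shut) to 1 (fully open). In form: [{"delta_pos": [tx, ty, tz], "turn": turn, "grip": grip}, ...]. A call has 1 to 12 rows; each row is the pose to reach, as a shift and turn from the pose commanded when the call began; what a row does not reach only later rows make up. A row lasts 1/8 s, in which the tool goes at most 62.5 mm and 10.7 degrees, less where a joint would pass 70% of its speed; a pose out of reach is approached as far as the arm can. A call with a gripper value outside its range is refused whole. The fingers move at their own pace and stop on an object; "grip_force" is the grip in N (left out, the last holds). Time passes only in rows, so rows that repeat a pose let the fingers close. It gives the time, the measured TCP pose, the force and the opening at its end, in the units of the state.
- readout.get_obs(): the state, without advancing time (a new reading comes with each control period).
- grab_frame(name): name is "side" or "top"; returns (picture, depth): 384x512x3 uint8, red, green, blue; 384x512 float32, m along the optical axis (not along the pixel's ray), 0 where there is no reading.
- get_calibration(name): a dict with "fx", "fy", "cx", "cy" (pixels), "pose" (4x4, takes a point from camera to world coordinates). Camera axes: x right, y down, z forward; pixel columns grow to the right and rows downward; lengths in m; the calibration is good to about 2 mm. A picture is of the moment at which its call begins. get_calibration takes no time and is no camera call.
- job.finish_job(): hands the job in, once; it reports no verdict.
The state is a dict: "t": time; "joint_pos": joint angles; "joint_vel": joint speeds; "tau": joint torques, N m; "position": TCP position; "orientation": TCP orientation; "wrist_force": force on the tool from outside, world axes, zero at the start; "wrist_torque": the same for the moment, N m; "gripper_width": opening from 0.0 (shut) to 1.0 (fully open).
Only numpy, scipy, OpenCV 4.12 (cv2) and the standard library are available. Lean on these libraries where they do the work, as an engineer would, in place of code of your own. Each camera call takes 0.05 s, during which the arm holds its last target.

## Task

Take the short round metal bush out of the gap between the granite block and the steel stop bar and put it in the blue dish. Then walk the heavy block forward on the desk, pushing first one end and then the other of its near face so that it swings ahead by turns, until its far face lies flush along the stop bar, roughly centred on it (within 2 cm or so). Push gently, never harder than 20 N (a straight shove from the middle takes more than that, and so does pressing on once the block is home), keep the block standing on the desk, and leave the dish and the other things where they are.

Things in the scene. Friction and masses are not known exactly. Their poses are not given: they have to be found in the camera images.
- block: Dark granite block, 80 mm deep (its x), 220 long (y), 40 high, 2 kg, loose, too wide to grip. Origin under its middle on the desk; +x to the stop bar, +y its left end. A 4 mm smooth, slippery plastic strip (10 to 32 mm up) covers its near face (x = -44 mm). 4 rubber feet 18 mm before/behind and 42 mm left/right of its middle. Pushed in the middle it takes 22 to 30 N to start; 100 mm to one side 6 to 11 N, turning about the far feet.
- block_left (a point): Point near the left end of the block's far face (the face toward the stop bar), 20 mm above the desk: 40 mm ahead of and 70 mm left of the block's middle. When the block is home it lies on the stop bar's near face.
- block_right (a point): The same near the right end: 40 mm ahead of and 70 mm right of the block's middle, 20 mm above the desk.
- stop_bar: Plain steel stop bar screwed to the desk beyond the block, 150 mm long (shorter than the block) (its y), 16 mm thick, 30 mm high, rigid. Origin at desk level below the middle of its near face, the face that the block goes against (the plane x = 0 of its frame); its +x points away from the robot, through the bar.
- bush_mid (a point): Loose plain metal bush (short round tube), 22 mm across, 18 mm high, standing upright in the gap between block and stop bar. Point on its axis, half-way up (9 mm above its underside).
- dish: Shallow round open blue dish, 96 mm across and 29 mm high, to the right of the work. Origin at the centre of its underside.
- ring: Bystander: steel ring gauge, 49 mm across, 15 mm high, left of the stop bar. Origin at the centre of its underside.
- gauge: Bystander: steel gauge block, 9 x 30 x 25 mm, left of the granite block. Origin at the centre of its underside.
- rubber_eraser: Bystander: eraser, 20 x 46 x 12 mm, right of the stop bar. Origin at the centre of its underside.
There are look-alikes about, which are no part of the job. Of the things that look like the dish, take the one that is nearest to the robot's base at the start.

How it is judged:
By the outcome, as a careful person would: the job done as asked, in the order asked, and still so for the second after the job is handed in, with the robot touching nothing.
It also fails if it takes over 72 s, if anything falls off the work surface, if the arm or the gripper's body presses on something with over 40 N, if the wrist force passes 120 N, or if a joint passes its speed limit or range.

## Working session

There is one attempt and no reset: what is moved stays moved. The work goes in short steps, Python scripts to look and compute and a tool call to move; the robot and the scene stay as the last step left them, time stands still between calls to the robot, and variables do not carry over. Pictures are saved under pics/ and viewed, and the job is handed in when it is done.

Besides the shell and the picture viewer there is one more tool, called after "Request:" in YAML: its name, and indented under it one key for each argument. send_rows: Moves the arm, as the interface text tells. Its arguments: {"type":"object","properties":{"plan":{"type":"array","items":{"type":"object","properties":{"delta_pos":{"type":"array","items":{"type":"number"}},"turn":{"type":"number"},"grip":{"type":"number"}}}},"grip_force":{"type":"number"}},"required":["plan"]}

```bash
ls; mkdir -p pics; python3 - <<'E'
from plant import readout, grab_frame, get_calibration, job
import cv2,numpy as np
print({k:np.round(v,3) for k,v in readout.get_obs().items()})
for n in("top","side"):
    p,d=grab_frame(n);cv2.imwrite(f"pics/{n}0.png",p[:,:,::-1]);np.savez(f"{n}0.npz",p=p,d=d)
    c=get_calibration(n);print(n,{k:np.round(v,3) for k,v in c.items()})
E
```

```text
pics
{'t': np.float64(0.0), 'joint_pos': array([-1.301,  0.322, -0.07 ,  1.452,  0.023,  1.371, -0.057]), 'joint_vel': array([-0.001,  0.001, -0.   , -0.002, -0.   ,  0.001, -0.   ]), 'tau': array([-1.0000e-03, -4.9129e+01, -4.0400e-01, -3.1253e+01, -6.4000e-02,
        4.4000e-02,  0.0000e+00]), 'position': array([0.164, 0.628, 0.221]), 'orientation': array([-0.   ,  0.128,  0.992, -0.001]), 'wrist_force': array([-0.538, -0.615, -0.336]), 'wrist_torque': array([-0.02 , -0.031, -0.01 ]), 'gripper_width': np.float64(1.001)}
top {'fx': np.float64(470.728), 'fy': np.float64(470.728), 'cx': np.float64(255.619), 'cy': np.float64(195.043), 'pose': array([[ 0.105, -0.969,  0.224,  0.3  ],
       [-0.994, -0.103,  0.02 ,  0.005],
       [ 0.003, -0.224, -0.974,  1.362],
       [ 0.   ,  0.   ,  0.   ,  1.   ]])}
side {'fx': np.float64(479.572), 'fy': np.float64(479.572), 'cx': np.float64(254.437), 'cy': np.float64(200.293), 'pose': array([[-0.999, -0.035,  0.032,  0.541],
       [-0.044,  0.461, -0.887,  1.079],
       [ 0.016, -0.887, -0.462,  0.605],
       [ 0.   ,  0.   ,  0.   ,  1.   ]])}
```

View pics/top0.png

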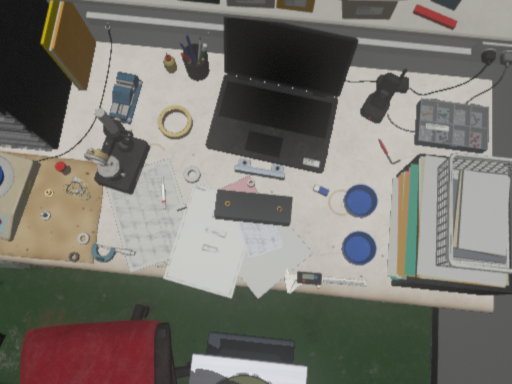

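View pics/side0.png

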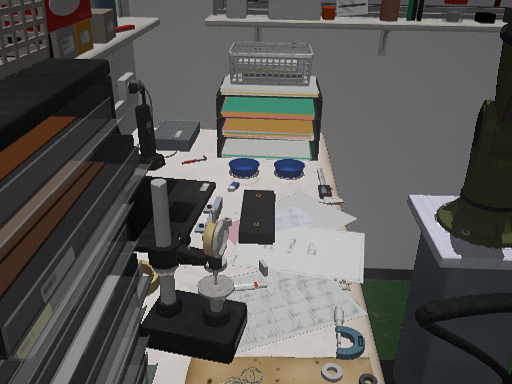

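```bash
cat > h.py <<'E'
import numpy as np,cv2
from plant import readout, grab_frame, get_calibration, job
def ray(n,uv,z):
    c=get_calibration(n);uv=np.atleast_2d(np.asarray(uv,float))
    d=np.c_[(uv[:,0]-c["cx"])/c["fx"],(uv[:,1]-c["cy"])/c["fy"],np.ones(len(uv))]
    P=np.array(c["pose"]);w=d@P[:3,:3].T;o=P[:3,3]
    return o+w*((z-o[2])/w[:,2])[:,None]
def proj(n,X):
    c=get_calibration(n);P=np.array(c["pose"]);q=(np.atleast_2d(X)-P[:3,3])@P[:3,:3]
    return np.c_[q[:,0]/q[:,2]*c["fx"]+c["cx"],q[:,1]/q[:,2]*c["fy"]+c["cy"]]
def crop(p,x0,y0,x1,y1,s,f):
    im=cv2.resize(p[y0:y1,x0:x1,::-1],None,fx=s,fy=s,interpolation=cv2.INTER_CUBIC);cv2.imwrite(f,im)
E
python3 - <<'E'
from h import *
p=np.load("top0.npz")["p"];crop(p,170,140,300,235,6,"pics/c0.png")
p=np.load("side0.npz")["p"];crop(p,180,140,310,235,6,"pics/c1.png")
print(ray("top",[[254,208],[260,169],[251,184],[359,248],[360,201]],0.02))
E
```

```text
[[ 0.56938609  0.03335145  0.02      ]
 [ 0.6884694   0.02810881  0.02      ]
 [ 0.64004583  0.04972629  0.02      ]
 [ 0.48522948 -0.27696057  0.02      ]
 [ 0.62275735 -0.27221535  0.02      ]]
```

View pics/c0.png

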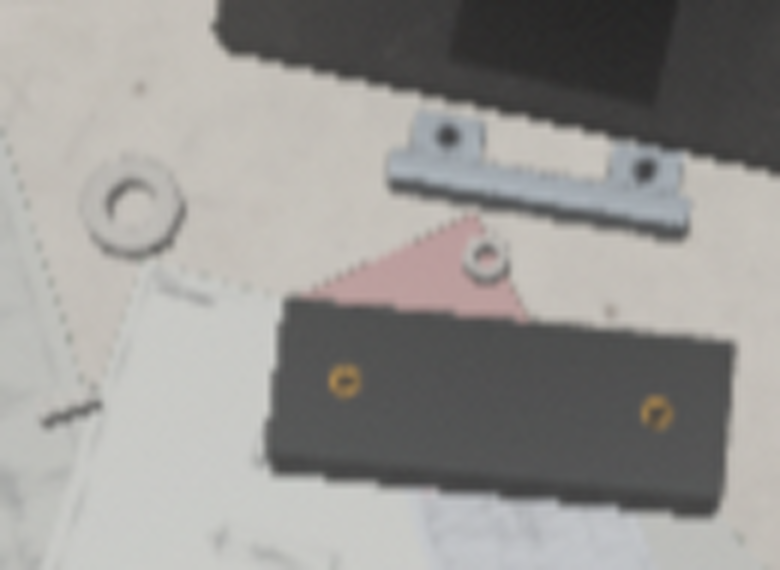

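View pics/c1.png

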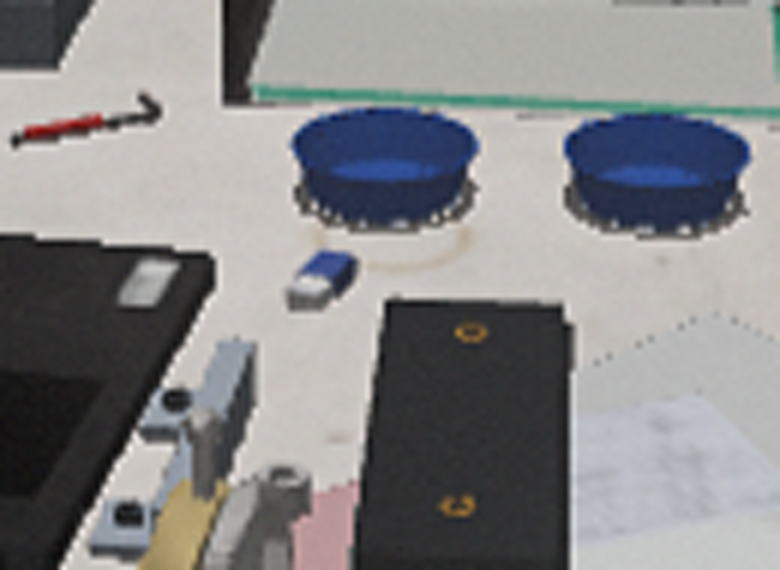

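```bash
python3 - <<'E'
from h import *
p=np.load("top0.npz")["p"];d=np.load("top0.npz")["d"]
hsv=cv2.cvtColor(p,cv2.COLOR_RGB2HSV)
g=cv2.cvtColor(p,cv2.COLOR_RGB2GRAY)
print(g[185:226,250]); print(g[160:182,250],g[160:182,275]); print(p[170,255:265].tolist())
# block mask
m=np.zeros_like(g);m[186:228,208:298]=(g[186:228,208:298]<120)
n,l,s,c=cv2.connectedComponentsWithStats(m);k=1+s[1:,4].argmax();print(s[k],c[k])
mt=((l==k)&(g>58)).astype(np.uint8)
cn=max(cv2.findContours(mt,0,cv2.CHAIN_APPROX_NONE)[0],key=cv2.contourArea)
r=cv2.minAreaRect(cn);print(r)
bx=cv2.boxPoints(r);w=ray("top",bx,.04);print(w,w.mean(0))
for i in range(4):print(np.linalg.norm(w[i]-w[i-1]))
# gold
gm=((hsv[:,:,1]>110)&(hsv[:,:,0]>12)&(hsv[:,:,0]<32)&(l==k)|(cv2.inRange(hsv,(12,110,60),(32,255,255))>0)).astype(np.uint8);gm[:186]=0;gm[228:]=0;gm[:,:208]=0;gm[:,298:]=0
n2,l2,s2,c2=cv2.connectedComponentsWithStats(gm,connectivity=8)
for i in range(1,n2):print(s2[i],c2[i],ray("top",c2[i],.04))
# dish
b=cv2.inRange(hsv,(105,120,60),(125,255,255))
n3,l3,s3,c3=cv2.connectedComponentsWithStats(b)
for i in range(1,n3):
    if s3[i,4]>100:print(s3[i],c3[i],ray("top",c3[i],.025))
for q in [(252,199),(240,208),(359,248),(350,230)]:print(q,d[q[1],q[0]])
E
```

```text
[165 130 135 163 167 168 163 135  85  79  78  79  80  79  80  79  80  81
  82  81  81  82  81  82  83  84  84  84  83  84  86  84  84  83  73  68
  78 139 179 182 187]
[164 151 147 143 155 166 164 163 166 171 174 154 109  87 110 156 182 170
 158 173 158 119] [ 65  64  70 124 163 167 155 139 129 140 155 159 166 169 171 163 129  94
 129 173 190 193]
[[166, 173, 179], [165, 172, 179], [166, 173, 179], [163, 170, 176], [163, 169, 175], [161, 168, 174], [162, 169, 174], [161, 166, 173], [163, 171, 176], [163, 168, 175]]
[ 214  190   78   36 2194] [253.19963537 207.45487694]
((252.88311767578125, 207.34519958496094), (76.41950225830078, 29.21563720703125), 5.8263421058654785)
[[ 0.52428259  0.14493803  0.04      ]
 [ 0.60977723  0.14705474  0.04      ]
 [ 0.61007547 -0.07350884  0.04      ]
 [ 0.52484755 -0.07252388  0.04      ]] [0.56724571 0.03649001 0.04      ]
0.21746264533788293
0.08552083861810823
0.22056378304354063
0.08523361413374309
[225 202   2   3   4] [225.25 202.75] [[0.57195606 0.11662764 0.04      ]]
[228 202   1   1   1] [228. 202.] [[0.57497585 0.109038   0.04      ]]
[228 204   1   1   1] [228. 204.] [[0.56914777 0.10834625 0.04      ]]
[277 207   3   2   3] [278.         207.33333333] [[ 0.57457098 -0.03525593  0.04      ]]
[348 190  24  24 430] [359.19767442 201.47209302] [[ 0.61990593 -0.26893813  0.025     ]]
[345 236  26  26 497] [357.48490946 248.38430584] [[ 0.4829953  -0.27168417  0.025     ]]
(252, 199) 1.3486317
(240, 208) 1.3497108
(359, 248) 1.3673726
(350, 230) 1.3729109
```

```bash
cat >> h.py <<'E'
def edge(n,g,A,B,z,half,sign=0,N=40,step=0.0005):
    """fit edge near world segment A-B (xy) at height z; perpendicular = left normal. returns points,(line)"""
    A=np.array(A,float);B=np.array(B,float);t=(B-A)/np.linalg.norm(B-A);nn=np.array([-t[1],t[0]])
    s=np.arange(-half,half+1e-9,step);pts=[]
    for f in np.linspace(0,1,N):
        q=A+(B-A)*f+s[:,None]*nn;uv=proj(n,np.c_[q,np.full(len(s),z)]).astype(np.float32)
        v=cv2.remap(g.astype(np.float32),uv[None,:,0],uv[None,:,1],cv2.INTER_LINEAR)[0]
        v=cv2.GaussianBlur(v[None],(0,0),2.5)[0];dv=np.gradient(v)
        dv=np.abs(dv) if sign==0 else dv*sign
        k=dv[2:-2].argmax()+2;pts.append(q[k])
    pts=np.array(pts);vx,vy,x0,y0=cv2.fitLine(pts.astype(np.float32),cv2.DIST_HUBER,0,1e-3,1e-3)[:,0] if 0 else cv2.fitLine((pts*1000).astype(np.float32),cv2.DIST_HUBER,0,.01,.01).ravel()
    r=np.abs((pts*1000-[x0,y0])@[-vy,vx])
    return np.array([vx,vy]),np.array([x0,y0])/1000,np.median(r)
E
python3 - <<'E'
from h import *
p=np.load("top0.npz")["p"];g=cv2.cvtColor(p,cv2.COLOR_RGB2GRAY)
print("bar pts",ray("top",np.array([[390,183],[688,229]])/6+[170,140],.03))
def show(nm,*a,**k):
    v,o,r=edge("top",g,*a,**k);print(nm,np.round(v,4),np.round(o,4),round(float(r),2),"ang",np.degrees(np.arctan2(v[1],v[0])))
show("far",(.609,.135),(.609,-.06),.04,.008)
show("nearTop",(.527,.135),(.527,-.06),.04,.006)
show("left",(.535,.147),(.60,.147),.04,.008)
show("right",(.535,-.073),(.60,-.073),.04,.008)
# gold centroid
s=p.astype(float);w=np.clip(s[:,:,0]-s[:,:,2]-8,0,None)
for (x0,y0,x1,y1) in[(220,196,236,212),(270,200,288,216)]:
    yy,xx=np.mgrid[y0:y1,x0:x1];ww=w[y0:y1,x0:x1];print(ray("top",[(xx*ww).sum()/ww.sum(),(yy*ww).sum()/ww.sum()],.04))
crop(p,230,155,300,205,11,"pics/c2.png")
E
```

```text
bar pts [[ 0.67324766  0.10053101  0.03      ]
 [ 0.66546256 -0.04677519  0.03      ]]
far [ 0.0037 -1.    ] [0.6103 0.0425] 0.47 ang -89.78978
nearTop [ 0.0014 -1.    ] [0.524 0.053] 0.44 ang -89.91756
left [1.     0.0012] [0.57   0.1461] 0.53 ang 0.07042442
right [0.9998 0.0196] [ 0.56   -0.0733] 0.33 ang 1.1220732
[[0.57181131 0.11182292 0.04      ]]
[[ 0.57265494 -0.03814908  0.04      ]]
```

View pics/c2.png

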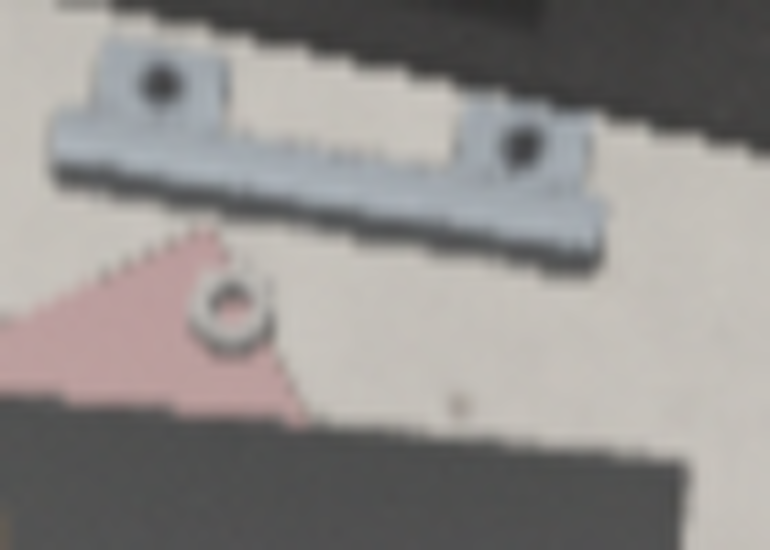

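```bash
python3 - <<'E'
from h import *
p=np.load("top0.npz")["p"];g=cv2.cvtColor(p,cv2.COLOR_RGB2GRAY)
print("bush top",ray("top",[250.45,182.0],.018),"side",ray("side",(np.array([[288,474]])+.5)/6-.5+[180,140],.018))
def show(nm,*a,**k):
    v,o,r=edge("top",g,*a,**k);print(nm,np.round(v,4),np.round(o,4),round(float(r),2),"ang",np.degrees(np.arctan2(v[1],v[0])))
show("barnear",(.673,.095),(.666,-.042),.03,.006)
show("barL",(.675,.1005),(.688,.1005),.03,.008)
show("barR",(.668,-.047),(.681,-.047),.03,.008)
q=np.load("side0.npz")["p"]
for n,im in(("top",p),("side",q)):
    hsv=cv2.cvtColor(im,cv2.COLOR_RGB2HSV);b=cv2.inRange(hsv,(105,120,40),(125,255,255))
    for c in cv2.findContours(b,0,cv2.CHAIN_APPROX_NONE)[0]:
        if cv2.contourArea(c)>150:
            pts=c[:,0].astype(float);w=ray(n,pts,.029)[:,:2]
            print(n,pts.mean(0),w.min(0),w.max(0),(w.min(0)+w.max(0))/2)
E
```

```text
bush top [[0.64643073 0.05205672 0.018     ]] side [[0.64339928 0.05335274 0.018     ]]
barnear [0.0057 1.    ] [0.6692 0.0251] 1.88 ang 89.67486
barL [0.9807 0.1957] [0.6817 0.1058] 0.23 ang 11.283366
barR [ 0.9968 -0.0802] [ 0.6742 -0.0462] 0.24 ang -4.599364
top [357.12676056 248.30985915] [ 0.44647461 -0.30625301] [ 0.518206   -0.23539488] [ 0.4823403  -0.27082395]
top [359.10294118 201.45588235] [ 0.58489916 -0.30210841] [ 0.65248144 -0.23536194] [ 0.6186903  -0.26873518]
side [289.01470588 165.14705882] [ 0.44025564 -0.31666674] [ 0.53202467 -0.20913768] [ 0.48614016 -0.26290221]
side [243.72307692 163.86153846] [ 0.57763892 -0.31366604] [ 0.67007281 -0.21198726] [ 0.62385586 -0.26282665]
```

```bash
python3 - <<'E'
from h import *
p=np.load("top0.npz")["p"];g=cv2.cvtColor(p,cv2.COLOR_RGB2GRAY)
def show(nm,*a,**k):
    v,o,r=edge("top",g,*a,**k);print(nm,np.round(v,4),np.round(o,4),round(float(r),2),"ang",np.degrees(np.arctan2(v[1],v[0])))
show("barneartop",(.673,.095),(.666,-.042),.03,.007,sign=1)
show("barnearfoot",(.673,.095),(.666,-.042),.0,.007,sign=-1)
show("blockfar",(.609,.135),(.609,-.06),.04,.008,sign=1)
E
```

```text
barneartop [0.0663 0.9978] [0.6725 0.0285] 0.39 ang 86.1966
barnearfoot [0.0624 0.9981] [0.673  0.0288] 0.4 ang 86.42491
blockfar [ 0.0037 -1.    ] [0.6103 0.0425] 0.47 ang -89.78978
```

Request:
send_rows:
  plan:
    - {"delta_pos": [40, -48, 0], "turn": 0.02, "grip": 0.6}
    - {"delta_pos": [80, -96, 0], "turn": 0.04, "grip": 0.6}
    - {"delta_pos": [120, -144, 0], "turn": 0.06, "grip": 0.6}
    - {"delta_pos": [160, -192, 0], "turn": 0.08, "grip": 0.6}
    - {"delta_pos": [200, -240, 0], "turn": 0.1, "grip": 0.6}
    - {"delta_pos": [240, -288, 0], "turn": 0.12, "grip": 0.6}
    - {"delta_pos": [280, -336, 0], "turn": 0.14, "grip": 0.6}
    - {"delta_pos": [320, -384, 0], "turn": 0.16, "grip": 0.6}
    - {"delta_pos": [360, -432, 0], "turn": 0.18, "grip": 0.6}
    - {"delta_pos": [400, -480, 0], "turn": 0.2, "grip": 0.6}
    - {"delta_pos": [440, -528, -30], "turn": 0.2, "grip": 0.6}
    - {"delta_pos": [481, -576, -80], "turn": 0.2, "grip": 0.6}
  grip_force: 15

```text
t: 1.6
position: [0.6347, 0.0659, 0.1578]
orientation: [0.001, 0.028, 1.0, 0.0]
wrist_force: [0.3, 0.6, 0.1]
gripper_width: 0.601
```

Request:
send_rows:
  plan:
    - {"delta_pos": [0, 0, -40], "turn": 0, "grip": 0.6}
    - {"delta_pos": [0, 0, -80], "turn": 0, "grip": 0.6}
    - {"delta_pos": [0, 0, -80], "turn": 0, "grip": 0.6}

```text
t: 1.98
position: [0.6295, 0.0674, 0.0736]
orientation: [-0.004, 0.028, 1.0, -0.001]
wrist_force: [0.2, -0.4, -0.6]
gripper_width: 0.599
```

```bash
python3 - <<'E'
from h import *
print(np.round(readout.get_obs()["position"],4))
p,d=grab_frame("side");crop(p,180,140,310,265,6,"pics/s1.png")
p,d=grab_frame("top");crop(p,210,130,320,220,7,"pics/t1.png")
E
```

```text
[0.6295 0.0674 0.0736]
```

View pics/s1.png

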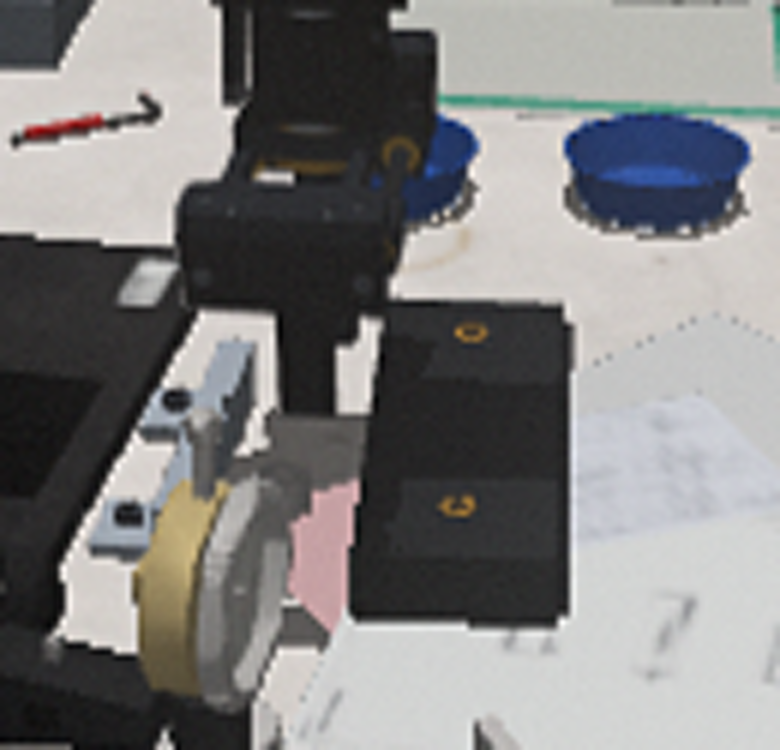

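View pics/t1.png

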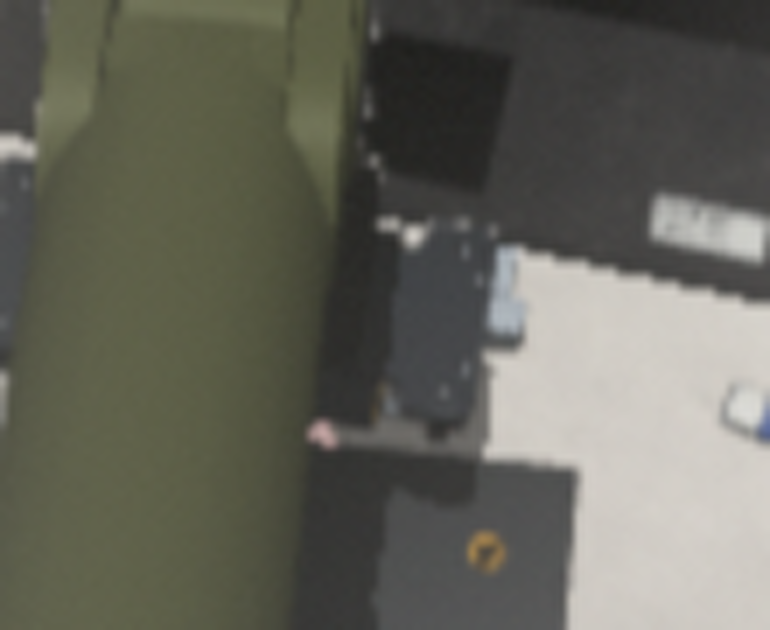

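Request:
send_rows:
  plan:
    - {"delta_pos": [15.5, -14.5, 0], "turn": 0, "grip": 0.6}
    - {"delta_pos": [15.5, -14.5, 0], "turn": 0, "grip": 0.6}
    - {"delta_pos": [15.5, -14.5, 0], "turn": 0, "grip": 0.6}

```text
t: 2.45
position: [0.6487, 0.054, 0.079]
orientation: [0.001, 0.028, 1.0, 0.001]
wrist_force: [-0.4, 0.0, 0.2]
gripper_width: 0.603
```

```bash
python3 - <<'E'
from h import *
print(np.round(readout.get_obs()["position"],4))
p,d=grab_frame("side");crop(p,180,140,310,265,6,"pics/s2.png")
E
```

```text
[0.6487 0.054  0.079 ]
```

View pics/s2.png

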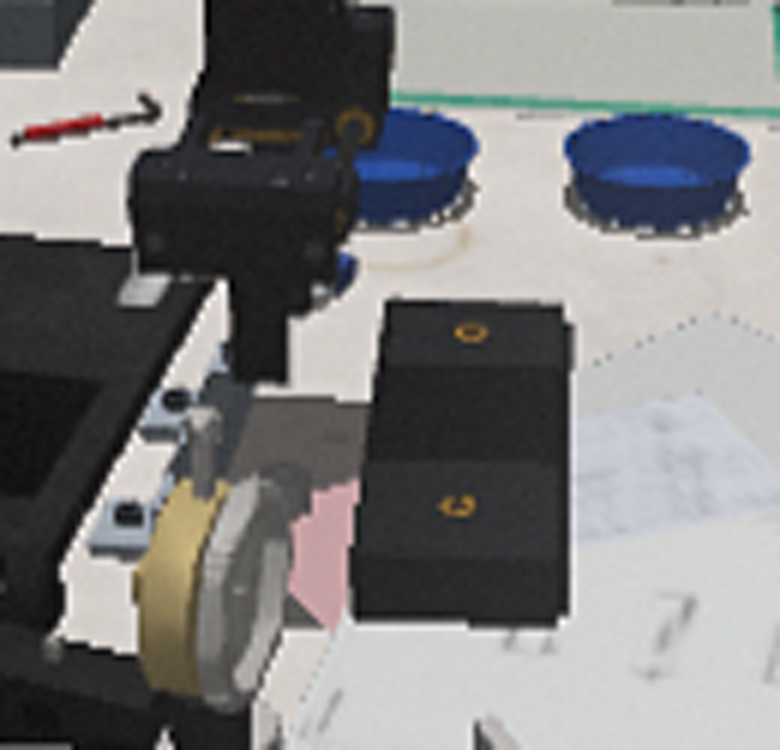

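Request:
send_rows:
  plan:
    - {"delta_pos": [-3, -1, -25], "turn": 0, "grip": 0.6}
    - {"delta_pos": [-3, -1, -45], "turn": 0, "grip": 0.6}
    - {"delta_pos": [-3, -1, -60], "turn": 0, "grip": 0.6}
    - {"delta_pos": [-3, -1, -68], "turn": 0, "grip": 0.6}
    - {"delta_pos": [-3, -1, -68], "turn": 0, "grip": 0.6}
    - {"delta_pos": [-3, -1, -68], "turn": 0, "grip": 0.6}

```text
t: 3.25
position: [0.6459, 0.0522, 0.0102]
orientation: [0.001, 0.028, 1.0, 0.0]
wrist_force: [-0.3, -0.2, 0.2]
gripper_width: 0.6
```

```bash
python3 - <<'E'
from h import *
print(np.round(readout.get_obs()["position"],4))
p,d=grab_frame("side");crop(p,180,140,310,265,6,"pics/s3.png")
E
```

```text
[0.6459 0.0522 0.0102]
```

View pics/s3.png

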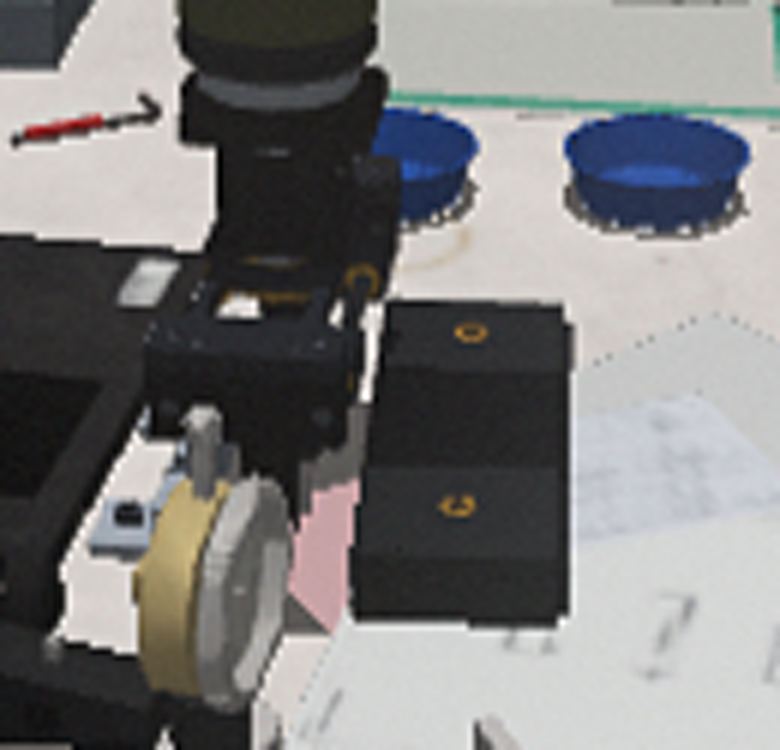

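Fingers sit in the gap around the bush position; the laptop, bar and block are untouched. Go down the last mm and close.

Request:
send_rows:
  plan:
    - {"delta_pos": [-0.5, 0, -6], "turn": 0, "grip": 0.6}
    - {"delta_pos": [-0.5, 0, -6.5], "turn": 0, "grip": 0.4}
    - {"delta_pos": [-0.5, 0, -6.5], "turn": 0, "grip": 0.1}
    - {"delta_pos": [-0.5, 0, -6.5], "turn": 0, "grip": 0.1}
    - {"delta_pos": [-0.5, 0, -6.5], "turn": 0, "grip": 0.1}
    - {"delta_pos": [-0.5, 0, -6.5], "turn": 0, "grip": 0.1}
  grip_force: 15

```text
t: 4.05
position: [0.6448, 0.0522, 0.0032]
orientation: [0.0, 0.028, 1.0, 0.0]
wrist_force: [-0.7, 0.5, 0.9]
gripper_width: 0.249
```

Request:
send_rows:
  plan:
    - {"delta_pos": [0, 0, 50], "turn": 0, "grip": 0.1}
    - {"delta_pos": [0, 0, 100], "turn": 0, "grip": 0.1}
    - {"delta_pos": [-20, -40, 110], "turn": 0, "grip": 0.1}
    - {"delta_pos": [-45, -90, 110], "turn": 0, "grip": 0.1}
    - {"delta_pos": [-70, -140, 110], "turn": 0, "grip": 0.1}
    - {"delta_pos": [-95, -190, 110], "turn": 0, "grip": 0.1}
    - {"delta_pos": [-120, -240, 110], "turn": 0, "grip": 0.1}
    - {"delta_pos": [-145, -290, 110], "turn": 0, "grip": 0.1}
    - {"delta_pos": [-162, -322, 110], "turn": 0, "grip": 0.1}
    - {"delta_pos": [-162, -322, 80], "turn": 0, "grip": 0.1}
    - {"delta_pos": [-162, -322, 60], "turn": 0, "grip": 0.1}
    - {"delta_pos": [-162, -322, 60], "turn": 0, "grip": 0.1}

```text
t: 5.55
position: [0.4814, -0.2691, 0.0617]
orientation: [-0.002, 0.028, 1.0, 0.001]
wrist_force: [-0.2, 0.0, -0.6]
gripper_width: 0.242
```

```bash
python3 - <<'E'
from h import *
print(np.round(readout.get_obs()["position"],4))
p,d=grab_frame("side");crop(p,200,100,330,265,4,"pics/s4.png")
p,d=grab_frame("top");crop(p,200,130,400,290,4,"pics/t4.png")
E
```

```text
[ 0.4814 -0.2691  0.0617]
```

View pics/s4.png

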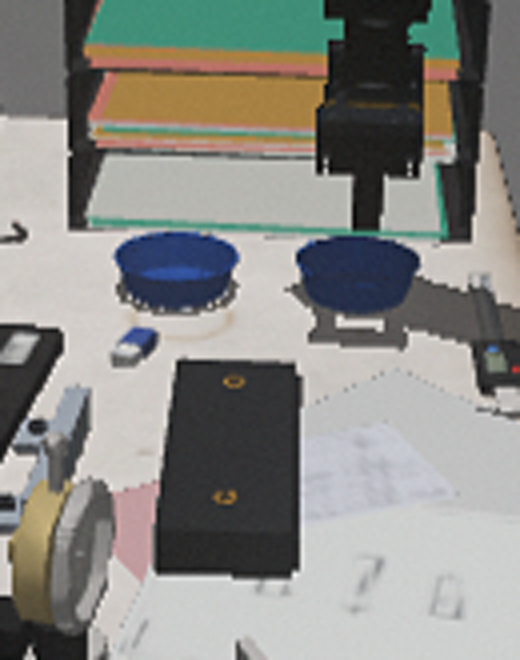

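View pics/t4.png

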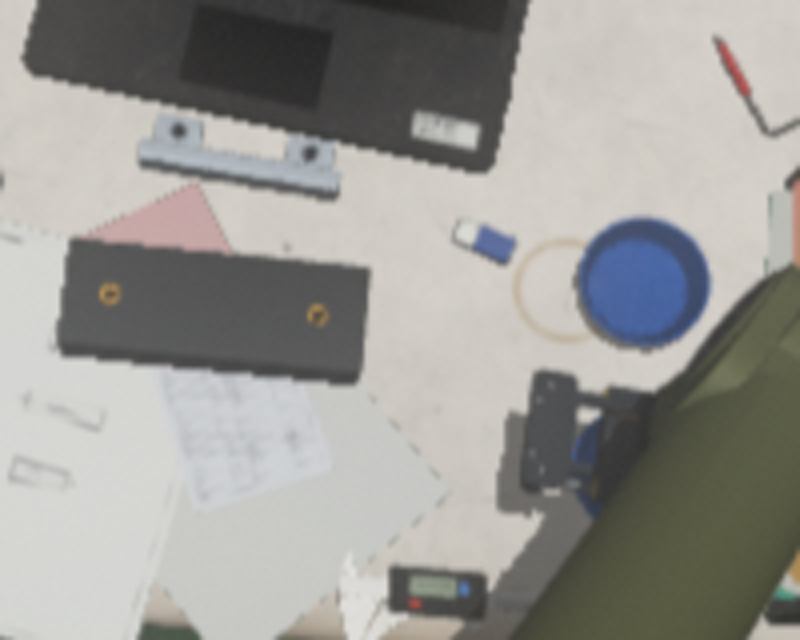

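```bash
python3 - <<'E'
from h import *
d=np.load("top0.npz")["d"];c=get_calibration("top");P=np.array(c["pose"])
v,u=np.mgrid[150:295,380:420];z=d[150:295,380:420]
X=np.stack([(u-c["cx"])/c["fx"]*z,(v-c["cy"])/c["fy"]*z,z],-1)@P[:3,:3].T+P[:3,3]
for r in range(0,145,12):
    row=X[r];k=row[:,2]>.03
    print(150+r, np.round(row[k][:4],3).tolist())
E
```

```text
150 []
162 [[0.716, -0.376, 0.141], [0.716, -0.379, 0.141], [0.713, -0.378, 0.152], [0.715, -0.382, 0.147]]
174 [[0.713, -0.376, 0.031], [0.695, -0.364, 0.092], [0.695, -0.368, 0.09], [0.697, -0.372, 0.087]]
186 [[0.662, -0.363, 0.083], [0.662, -0.365, 0.084], [0.662, -0.368, 0.084], [0.662, -0.37, 0.087]]
198 [[0.628, -0.365, 0.079], [0.627, -0.366, 0.087], [0.627, -0.369, 0.087], [0.628, -0.372, 0.085]]
210 [[0.3, 0.005, 1.362], [0.3, 0.005, 1.362], [0.594, -0.366, 0.082], [0.592, -0.367, 0.089]]
222 [[0.56, -0.367, 0.08], [0.559, -0.368, 0.087], [0.559, -0.37, 0.09], [0.559, -0.373, 0.091]]
234 [[0.526, -0.368, 0.084], [0.525, -0.369, 0.09], [0.526, -0.373, 0.085], [0.524, -0.371, 0.102]]
246 [[0.493, -0.367, 0.081], [0.493, -0.369, 0.084], [0.493, -0.37, 0.089], [0.49, -0.368, 0.106]]
258 [[0.46, -0.367, 0.086], [0.46, -0.369, 0.089], [0.459, -0.368, 0.099], [0.459, -0.371, 0.1]]
270 [[0.429, -0.369, 0.075], [0.428, -0.368, 0.086], [0.427, -0.369, 0.092], [0.427, -0.37, 0.097]]
282 [[0.398, -0.379, 0.069], [0.398, -0.382, 0.07], [0.398, -0.385, 0.069], [0.3, 0.005, 1.362]]
294 []
```

```bash
python3 - <<'E'
from h import *
o=readout.get_obs();print(np.round(o["joint_pos"],3),o["t"])
E
```

```text
[-0.059  0.282  0.596  1.893 -0.185  1.02   2.13 ] 5.65
```

Request:
send_rows:
  plan:
    - {"delta_pos": [0, 0, 25], "turn": 0.15, "grip": 0.1}
    - {"delta_pos": [0, 0, 40], "turn": 0.32, "grip": 0.1}

```text
t: 5.9
position: [0.4839, -0.2703, 0.1054]
orientation: [0.001, -0.135, 0.991, -0.001]
wrist_force: [0.3, 0.3, -0.3]
gripper_width: 0.244
```

```bash
python3 - <<'E'
from h import *
o=readout.get_obs();print(np.round(o["joint_pos"],3),o["t"],o["position"])
E
```

```text
[-0.035  0.224  0.56   1.855 -0.133  1.097  2.415] 5.9 [ 0.48391867 -0.27026892  0.10542117]
```

Request:
send_rows:
  plan:
    - {"delta_pos": [0, 0, 0], "turn": -0.17, "grip": 0.1}
    - {"delta_pos": [0, 0, 0], "turn": -0.34, "grip": 0.1}
    - {"delta_pos": [0, 0, 0], "turn": -0.51, "grip": 0.1}
    - {"delta_pos": [0, 0, 0], "turn": -0.68, "grip": 0.1}
    - {"delta_pos": [0, 0, 0], "turn": -0.85, "grip": 0.1}
    - {"delta_pos": [0, 0, 0], "turn": -1.02, "grip": 0.1}
    - {"delta_pos": [0, 0, 0], "turn": -1.19, "grip": 0.1}
    - {"delta_pos": [0, 0, 0], "turn": -1.36, "grip": 0.1}
    - {"delta_pos": [0, 0, 0], "turn": -1.53, "grip": 0.1}
    - {"delta_pos": [0, 0, -30], "turn": -1.7, "grip": 0.1}
    - {"delta_pos": [0, 0, -55], "turn": -1.85, "grip": 0.1}
    - {"delta_pos": [0, 0, -55], "turn": -1.85, "grip": 0.1}

```text
t: 7.4
position: [0.4822, -0.2691, 0.0476]
orientation: [-0.001, 0.712, 0.703, -0.001]
wrist_force: [-0.6, 0.1, -0.0]
gripper_width: 0.246
```

```bash
python3 - <<'E'
from h import *
o=readout.get_obs();print(np.round(o["joint_pos"],3),o["t"],o["position"])
p,d=grab_frame("side");crop(p,200,100,330,265,4,"pics/s5.png")
E
```

```text
[-0.222  0.347  0.796  1.91  -0.291  1.005  0.69 ] 7.4 [ 0.48216004 -0.26909626  0.0475893 ]
```

View pics/s5.png

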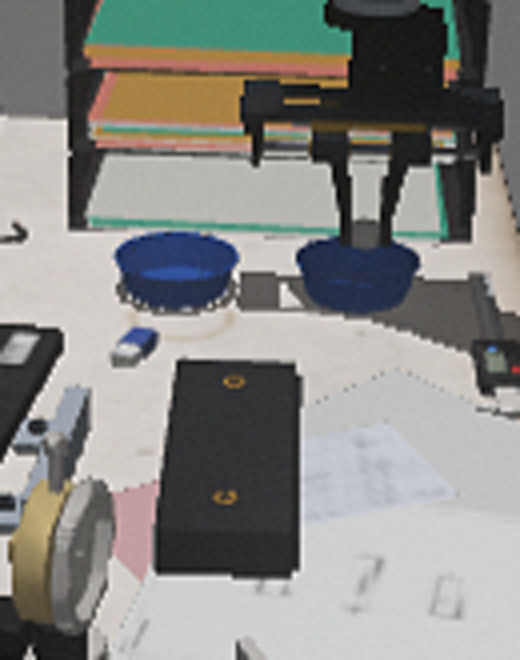

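Request:
send_rows:
  plan:
    - {"delta_pos": [2, 0, -20], "turn": 0, "grip": 0.1}
    - {"delta_pos": [2, 0, -36], "turn": 0, "grip": 0.1}
    - {"delta_pos": [2, 0, -38], "turn": 0, "grip": 0.1}

```text
t: 7.82
position: [0.4836, -0.2692, 0.0085]
orientation: [-0.001, 0.712, 0.702, -0.001]
wrist_force: [0.6, 0.2, -0.2]
gripper_width: 0.245
```

Request:
send_rows:
  plan:
    - {"delta_pos": [0, 0, 0], "turn": 0, "grip": 0.3}
    - {"delta_pos": [0, 0, 0], "turn": 0, "grip": 0.42}
    - {"delta_pos": [0, 0, 0], "turn": 0, "grip": 0.42}
    - {"delta_pos": [0, 0, 30], "turn": 0, "grip": 0.42}
    - {"delta_pos": [0, 0, 80], "turn": 0, "grip": 0.42}
    - {"delta_pos": [-20, 55, 90], "turn": 0, "grip": 0.2}
    - {"delta_pos": [-30, 110, 90], "turn": 0, "grip": 0.0}
    - {"delta_pos": [-30, 165, 90], "turn": 0, "grip": 0.0}
    - {"delta_pos": [-30, 165, 90], "turn": 0, "grip": 0.0}

```text
t: 8.95
position: [0.455, -0.0999, 0.1004]
orientation: [-0.001, 0.71, 0.705, 0.001]
wrist_force: [1.0, -0.9, 0.1]
gripper_width: 0.058
```

```bash
python3 - <<'E'
from h import *
o=readout.get_obs();print(np.round(o["joint_pos"],3),o["t"],o["position"])
p,d=grab_frame("side");crop(p,200,100,330,265,4,"pics/s6.png")
p,d=grab_frame("top");crop(p,200,130,400,290,4,"pics/t6.png")
E
```

```text
[-0.583  0.016  0.759  2.064 -0.016  1.065  0.177] 8.95 [ 0.45504672 -0.09990847  0.10036805]
```

View pics/s6.png

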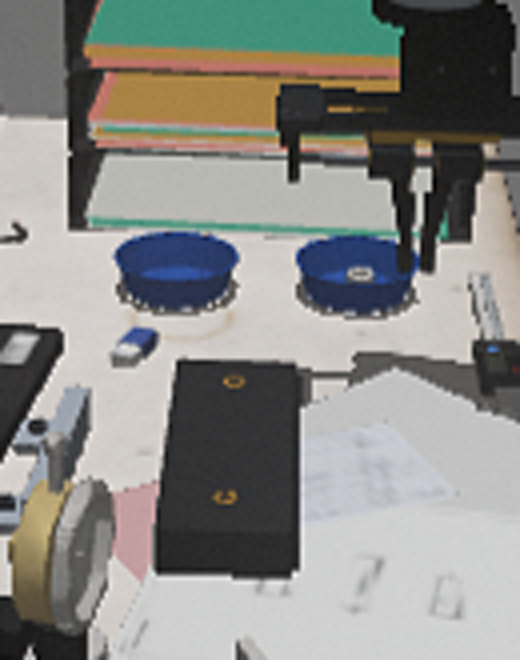

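View pics/t6.png

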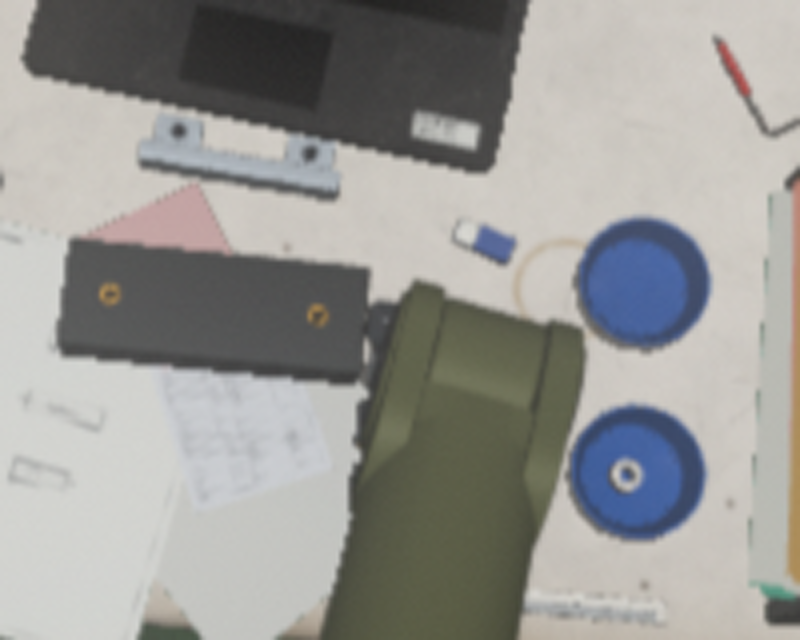

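Request:
send_rows:
  plan:
    - {"delta_pos": [10, 12, 0], "turn": 0.18, "grip": 0.0}
    - {"delta_pos": [20, 25, 0], "turn": 0.36, "grip": 0.0}
    - {"delta_pos": [30, 45, 0], "turn": 0.54, "grip": 0.0}
    - {"delta_pos": [33, 45, 0], "turn": 0.72, "grip": 0.0}
    - {"delta_pos": [33, 45, 0], "turn": 0.9, "grip": 0.0}
    - {"delta_pos": [33, 45, 0], "turn": 1.08, "grip": 0.0}
    - {"delta_pos": [33, 45, 0], "turn": 1.26, "grip": 0.0}
    - {"delta_pos": [33, 45, 0], "turn": 1.44, "grip": 0.0}
    - {"delta_pos": [33, 45, -30], "turn": 1.56, "grip": 0.0}
    - {"delta_pos": [33, 45, -60], "turn": 1.56, "grip": 0.0}
    - {"delta_pos": [33, 45, -80], "turn": 1.56, "grip": 0.0}
    - {"delta_pos": [33, 45, -85], "turn": 1.56, "grip": 0.0}
  grip_force: 30

```text
t: 10.55
position: [0.4869, -0.0619, 0.014]
orientation: [-0.001, 0.014, 1.0, -0.001]
wrist_force: [-0.1, 0.3, -0.1]
gripper_width: 0.005
```

```bash
python3 - <<'E'
from h import *
o=readout.get_obs();print(np.round(o["joint_pos"],3),o["t"],o["position"])
p,d=grab_frame("side");crop(p,200,160,330,265,6,"pics/s7.png")
p,d=grab_frame("top");crop(p,200,150,330,250,6,"pics/t7.png")
E
```

```text
[-0.509  0.231  0.636  2.074 -0.173  0.89   1.766] 10.55 [ 0.48688095 -0.06189589  0.01397423]
```

View pics/s7.png

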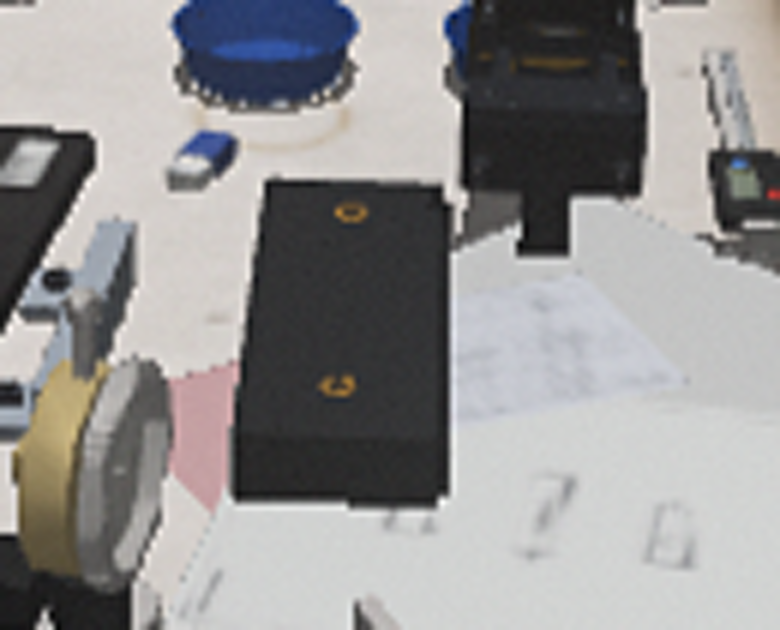

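View pics/t7.png

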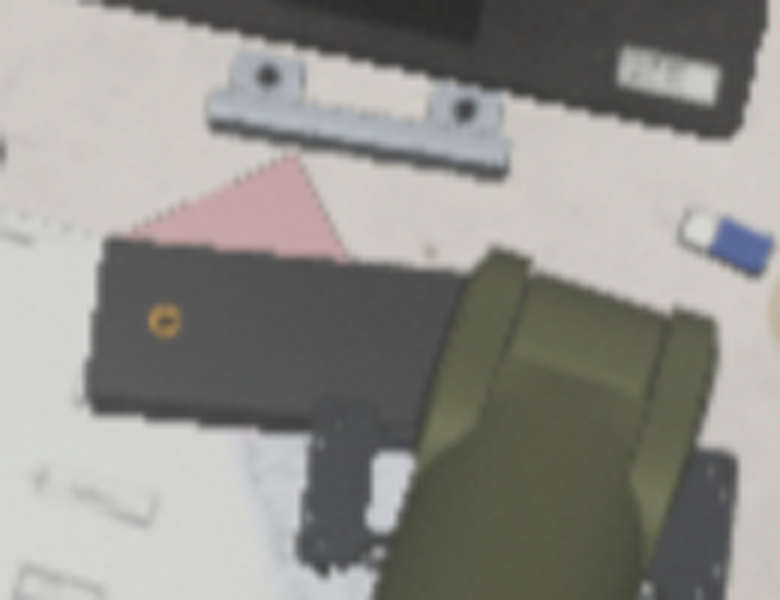

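```bash
cat >> h.py <<'E'
def gold(n,p):
    s=p.astype(float);hsv=cv2.cvtColor(p,cv2.COLOR_RGB2HSV)
    m=cv2.inRange(hsv,(8,90,70),(30,255,255))
    m=cv2.morphologyEx(m,cv2.MORPH_CLOSE,np.ones((5,5),np.uint8))
    N,l,st,c=cv2.connectedComponentsWithStats(m);out=[]
    w=np.clip(s[:,:,0]-s[:,:,2]-12,0,None)
    for i in range(1,N):
        if 3<=st[i,4]<=60:
            X=ray(n,c[i],.04)[0]
            if .5<X[0]<.70 and -.12<X[1]<.19:
                x0,y0,ww,hh=st[i,:4];yy,xx=np.mgrid[y0-2:y0+hh+2,x0-2:x0+ww+2];k=w[y0-2:y0+hh+2,x0-2:x0+ww+2]
                out.append(ray(n,[(xx*k).sum()/k.sum(),(yy*k).sum()/k.sum()],.04)[0,:2])
    return np.array(out)
def look(tag=None):
    o=readout.get_obs()
    print("t",round(float(o["t"]),2),"tcp",np.round(o["position"],4),"F",np.round(o["wrist_force"],1),"j7",round(float(o["joint_pos"][6]),2))
    for n in("side","top"):
        p,d=grab_frame(n);g=gold(n,p);print(n,np.round(g,4).tolist())
        if len(g)==2:
            g=g[g[:,1].argsort()];v=g[1]-g[0];print("  mid",np.round(g.mean(0),4),"sep",round(float(np.linalg.norm(v)),4),"yaw",round(float(np.arctan2(-v[0],v[1])),4))
        if tag:
            cv2.imwrite(f"pics/{tag}_{n}.png",p[:,:,::-1]);np.savez(f"{tag}_{n}.npz",p=p)
E
python3 - <<'E'
from h import *
for n in("top","side"):print(n,np.round(gold(n,np.load(n+"0.npz")["p"]),4).tolist())
look()
E
```

```text
top [[0.5718, 0.1119], [0.5728, -0.0381]]
side [[0.5723, -0.037], [0.5711, 0.1123]]
t 10.65 tcp [ 0.4877 -0.0612  0.015 ] F [0.1 0.5 0.1] j7 1.77
side [[0.5722, -0.037], [0.5711, 0.1123]]
  mid [0.5717 0.0376] sep 0.1493 yaw 0.0077
top [[0.5718, 0.1118]]
```

Request:
send_rows:
  plan:
    - {"delta_pos": [8, 8, 0], "turn": 0, "grip": 0}
    - {"delta_pos": [15, 8, 0], "turn": 0, "grip": 0}
    - {"delta_pos": [20, 8, 0], "turn": 0, "grip": 0}
    - {"delta_pos": [23, 8, 0], "turn": 0, "grip": 0}
    - {"delta_pos": [25, 8, 0], "turn": 0, "grip": 0}
    - {"delta_pos": [27, 8, 0], "turn": 0, "grip": 0}
    - {"delta_pos": [29, 8, 0], "turn": 0, "grip": 0}
    - {"delta_pos": [31, 8, 0], "turn": 0, "grip": 0}

```text
t: 11.75
position: [0.5168, -0.0517, 0.0146]
orientation: [-0.002, 0.013, 1.0, 0.0]
wrist_force: [-6.6, -0.5, 2.8]
gripper_width: 0.005
```

Request:
send_rows:
  plan:
    - {"delta_pos": [2, 0, 0], "turn": 0, "grip": 0}
    - {"delta_pos": [4, 0, 0], "turn": 0, "grip": 0}
    - {"delta_pos": [6, 0, 0], "turn": 0, "grip": 0}
    - {"delta_pos": [8, 0, 0], "turn": 0, "grip": 0}

```text
t: 12.25
position: [0.5216, -0.053, 0.0136]
orientation: [-0.005, 0.013, 1.0, -0.0]
wrist_force: [-9.8, -3.4, 3.8]
gripper_width: 0.004
```

```bash
python3 - <<'E'
from h import *
look("a1")
E
```

```text
t 12.25 tcp [ 0.5216 -0.053   0.0136] F [-9.8 -3.4  3.8] j7 1.78
side [[0.5781, -0.0357], [0.5693, 0.1128]]
  mid [0.5737 0.0386] sep 0.1488 yaw 0.0589
top [[0.5692, 0.112]]
```

Request:
send_rows:
  plan:
    - {"delta_pos": [3, 0, 0], "turn": 0, "grip": 0}
    - {"delta_pos": [6, 0, 0], "turn": 0, "grip": 0}
    - {"delta_pos": [9, 0, 0], "turn": 0, "grip": 0}
    - {"delta_pos": [12, 0, 0], "turn": 0, "grip": 0}

```text
t: 12.85
position: [0.534, -0.0546, 0.0134]
orientation: [-0.005, 0.014, 1.0, -0.001]
wrist_force: [-8.8, -5.8, 1.2]
gripper_width: 0.005
```

```bash
python3 - <<'E'
from h import *
look()
E
```

```text
t 12.85 tcp [ 0.534  -0.0546  0.0134] F [-8.8 -5.8  1.2] j7 1.79
side [[0.5891, -0.0341], [0.566, 0.1129]]
  mid [0.5776 0.0394] sep 0.1488 yaw 0.1554
top [[0.5651, 0.1125]]
```

Request:
send_rows:
  plan:
    - {"delta_pos": [-20, 0, 0], "turn": 0, "grip": 0}
    - {"delta_pos": [-44, 10, 0], "turn": 0, "grip": 0}
    - {"delta_pos": [-48, 60, 0], "turn": 0, "grip": 0}
    - {"delta_pos": [-48, 110, 0], "turn": 0, "grip": 0}
    - {"delta_pos": [-48, 160, 0], "turn": 0, "grip": 0}
    - {"delta_pos": [-48, 180, 0], "turn": 0, "grip": 0}
    - {"delta_pos": [-42, 180, 0], "turn": 0, "grip": 0}
    - {"delta_pos": [-37, 180, 0], "turn": 0, "grip": 0}
    - {"delta_pos": [-34, 180, 0], "turn": 0, "grip": 0}
    - {"delta_pos": [-31, 180, 0], "turn": 0, "grip": 0}

```text
t: 14.2
position: [0.5063, 0.1264, 0.0146]
orientation: [-0.002, 0.014, 1.0, -0.001]
wrist_force: [-6.6, -1.5, 2.4]
gripper_width: 0.003
```

```bash
python3 - <<'E'
from h import *
look("a2")
E
```

```text
t 14.2 tcp [0.5063 0.1264 0.0146] F [-6.6 -1.5  2.4] j7 1.4
side [[0.5889, -0.0338], [0.5028, 0.0084], [0.5648, 0.1119]]
top [[0.5891, -0.0353]]
```

Request:
send_rows:
  plan:
    - {"delta_pos": [3, 0, 0], "turn": 0, "grip": 0}
    - {"delta_pos": [6, 0, 0], "turn": 0, "grip": 0}
    - {"delta_pos": [9, 0, 0], "turn": 0, "grip": 0}
    - {"delta_pos": [12, 0, 0], "turn": 0, "grip": 0}
    - {"delta_pos": [15, 0, 0], "turn": 0, "grip": 0}
    - {"delta_pos": [18, 0, 0], "turn": 0, "grip": 0}
    - {"delta_pos": [21, 0, 0], "turn": 0, "grip": 0}

```text
t: 15.18
position: [0.5256, 0.1296, 0.0139]
orientation: [-0.003, 0.012, 1.0, 0.001]
wrist_force: [-6.8, 2.3, -0.9]
gripper_width: 0.007
```

```bash
python3 - <<'E'
s=open("h.py").read()
s=s.replace("""        if len(g)==2:
            g=""","""        best=None
        for i in range(len(g)):
            for j in range(i):
                e=abs(np.linalg.norm(g[i]-g[j])-.149)
                if e<.012 and (best is None or e<best[0]):best=(e,i,j)
        if best:
            g=g[[best[1],best[2]]];g=""")
open("h.py","w").write(s)
from h import *
look("a3")
E
```

```text
t 15.18 tcp [0.5256 0.1296 0.0139] F [-6.8  2.3 -0.9] j7 1.42
side [[0.5823, -0.0365], [0.558, 0.0058], [0.5448, 0.0255], [0.5232, 0.0135], [0.5809, 0.1131]]
  mid [0.5816 0.0383] sep 0.1496 yaw 0.0097
top [[0.5816, -0.0371]]
```

Request:
send_rows:
  plan:
    - {"delta_pos": [3, 0, 0], "turn": 0, "grip": 0}
    - {"delta_pos": [6, 0, 0], "turn": 0, "grip": 0}
    - {"delta_pos": [9, 0, 0], "turn": 0, "grip": 0}
    - {"delta_pos": [12, 0, 0], "turn": 0, "grip": 0}
    - {"delta_pos": [15, -1, 0], "turn": 0, "grip": 0}
    - {"delta_pos": [18, -1, 0], "turn": 0, "grip": 0}
    - {"delta_pos": [21, -2, 0], "turn": 0, "grip": 0}
    - {"delta_pos": [24, -2, 0], "turn": 0, "grip": 0}
    - {"delta_pos": [27, -3, 0], "turn": 0, "grip": 0}

```text
t: 16.4
position: [0.5523, 0.1282, 0.0138]
orientation: [-0.003, 0.012, 1.0, 0.001]
wrist_force: [-6.9, 4.2, 0.4]
gripper_width: 0.006
```

```bash
python3 - <<'E'
from h import *
look("a4")
E
```

```text
t 16.4 tcp [0.5523 0.1282 0.0138] F [-6.9  4.2  0.4] j7 1.46
side [[0.5585, 0.0129], [0.6047, 0.1075]]
top [[0.5727, -0.0393]]
```

Request:
send_rows:
  plan:
    - {"delta_pos": [-20, 0, 0], "turn": 0, "grip": 0}
    - {"delta_pos": [-50, -10, 0], "turn": 0, "grip": 0}
    - {"delta_pos": [-60, -55, 0], "turn": 0, "grip": 0}
    - {"delta_pos": [-60, -110, 0], "turn": 0, "grip": 0}
    - {"delta_pos": [-60, -160, 0], "turn": 0, "grip": 0}
    - {"delta_pos": [-54, -170, 0], "turn": 0, "grip": 0}
    - {"delta_pos": [-48, -170, 0], "turn": 0, "grip": 0}
    - {"delta_pos": [-44, -170, 0], "turn": 0, "grip": 0}
    - {"delta_pos": [-41, -170, 0], "turn": 0, "grip": 0}
    - {"delta_pos": [-38, -170, 0], "turn": 0, "grip": 0}

```text
t: 17.75
position: [0.5145, -0.043, 0.014]
orientation: [-0.004, 0.012, 1.0, 0.001]
wrist_force: [-9.3, 1.0, 3.2]
gripper_width: 0.001
```

```bash
python3 - <<'E'
from h import *
look("a5")
E
```

```text
t 17.75 tcp [ 0.5145 -0.043   0.014 ] F [-9.3  1.   3.2] j7 1.76
side [[0.5724, -0.0383], [0.6051, 0.1067]]
  mid [0.5888 0.0342] sep 0.1486 yaw -0.2214
top [[0.6048, 0.1069]]
```

Request:
send_rows:
  plan:
    - {"delta_pos": [3, 0, 0], "turn": 0, "grip": 0}
    - {"delta_pos": [6, 0, 0], "turn": 0, "grip": 0}
    - {"delta_pos": [9, -1, 0], "turn": 0, "grip": 0}
    - {"delta_pos": [12, -1, 0], "turn": 0, "grip": 0}
    - {"delta_pos": [15, -2, 0], "turn": 0, "grip": 0}
    - {"delta_pos": [18, -2, 0], "turn": 0, "grip": 0}
    - {"delta_pos": [21, -3, 0], "turn": 0, "grip": 0}
    - {"delta_pos": [24, -3, 0], "turn": 0, "grip": 0}

```text
t: 18.85
position: [0.5375, -0.0482, 0.0133]
orientation: [-0.004, 0.013, 1.0, -0.0]
wrist_force: [-6.9, -1.9, 0.8]
gripper_width: 0.009
```

```bash
python3 - <<'E'
from h import *
look("a6")
E
```

```text
t 18.85 tcp [ 0.5375 -0.0482  0.0133] F [-6.9 -1.9  0.8] j7 1.78
side [[0.5961, -0.0392], [0.5971, 0.11]]
  mid [0.5966 0.0354] sep 0.1492 yaw -0.007
top [[0.5967, 0.1099]]
```

Request:
send_rows:
  plan:
    - {"delta_pos": [3, 0, 0], "turn": 0, "grip": 0}
    - {"delta_pos": [6, 0, 0], "turn": 0, "grip": 0}
    - {"delta_pos": [9, 0, 0], "turn": 0, "grip": 0}
    - {"delta_pos": [12, 0, 0], "turn": 0, "grip": 0}
    - {"delta_pos": [15, 0, 0], "turn": 0, "grip": 0}
    - {"delta_pos": [18, 0, 0], "turn": 0, "grip": 0}

```text
t: 19.7
position: [0.5548, -0.0495, 0.013]
orientation: [-0.005, 0.013, 1.0, -0.001]
wrist_force: [-7.2, -5.0, -0.6]
gripper_width: 0.005
```

```bash
python3 - <<'E'
from h import *
look("a7")
E
```

```text
t 19.7 tcp [ 0.5548 -0.0495  0.013 ] F [-7.2 -5.  -0.6] j7 1.79
side [[0.6108, -0.0342], [0.5916, 0.1126]]
  mid [0.6012 0.0392] sep 0.1481 yaw 0.13
top [[0.5917, 0.1119]]
```

Request:
send_rows:
  plan:
    - {"delta_pos": [-20, 0, 0], "turn": 0, "grip": 0}
    - {"delta_pos": [-42, 10, 0], "turn": 0, "grip": 0}
    - {"delta_pos": [-44, 60, 0], "turn": 0, "grip": 0}
    - {"delta_pos": [-44, 110, 0], "turn": 0, "grip": 0}
    - {"delta_pos": [-44, 160, 0], "turn": 0, "grip": 0}
    - {"delta_pos": [-40, 172, 0], "turn": 0, "grip": 0}
    - {"delta_pos": [-34, 172, 0], "turn": 0, "grip": 0}
    - {"delta_pos": [-29, 172, 0], "turn": 0, "grip": 0}
    - {"delta_pos": [-26, 172, 0], "turn": 0, "grip": 0}
    - {"delta_pos": [-23, 172, 0], "turn": 0, "grip": 0}

```text
t: 21.05
position: [0.534, 0.1225, 0.0142]
orientation: [-0.003, 0.014, 1.0, -0.001]
wrist_force: [-7.2, 0.8, 3.3]
gripper_width: 0.005
```

```bash
python3 - <<'E'
from h import *
look("a8")
E
```

```text
t 21.05 tcp [0.534  0.1225 0.0142] F [-7.2  0.8  3.3] j7 1.44
side [[0.6097, -0.0357], [0.5382, 0.0071], [0.5913, 0.1133]]
  mid [0.6005 0.0388] sep 0.1502 yaw 0.1227
top [[0.6105, -0.0366]]
```

Request:
send_rows:
  plan:
    - {"delta_pos": [3, 0, 0], "turn": 0, "grip": 0}
    - {"delta_pos": [6, 0, 0], "turn": 0, "grip": 0}
    - {"delta_pos": [9, 0, 0], "turn": 0, "grip": 0}
    - {"delta_pos": [12, 0, 0], "turn": 0, "grip": 0}
    - {"delta_pos": [15, 0, 0], "turn": 0, "grip": 0}
    - {"delta_pos": [18, 0, 0], "turn": 0, "grip": 0}
    - {"delta_pos": [21, 0, 0], "turn": 0, "grip": 0}
    - {"delta_pos": [24, 0, 0], "turn": 0, "grip": 0}

```text
t: 22.15
position: [0.556, 0.1254, 0.0135]
orientation: [-0.005, 0.013, 1.0, 0.001]
wrist_force: [-10.0, 3.2, 2.2]
gripper_width: 0.005
```

```bash
python3 - <<'E'
from h import *
look("a9")
E
```

```text
t 22.15 tcp [0.556  0.1254 0.0135] F [-10.    3.2   2.2] j7 1.47
side [[0.6044, -0.0387], [0.5603, 0.0095], [0.5254, 0.0031], [0.58, 0.0176], [0.6095, 0.1105]]
  mid [0.6069 0.0359] sep 0.1492 yaw -0.0345
top [[0.6026, -0.039]]
```

Request:
send_rows:
  plan:
    - {"delta_pos": [3, -1, 0], "turn": 0, "grip": 0}
    - {"delta_pos": [6, -1, 0], "turn": 0, "grip": 0}
    - {"delta_pos": [9, -2, 0], "turn": 0, "grip": 0}
    - {"delta_pos": [12, -2, 0], "turn": 0, "grip": 0}
    - {"delta_pos": [15, -3, 0], "turn": 0, "grip": 0}
    - {"delta_pos": [18, -3, 0], "turn": 0, "grip": 0}
    - {"delta_pos": [20, -3, 0], "turn": 0, "grip": 0}

```text
t: 23.12
position: [0.5768, 0.1234, 0.0134]
orientation: [-0.004, 0.013, 1.0, 0.001]
wrist_force: [-6.5, 5.5, -1.7]
gripper_width: 0.008
```

```bash
python3 - <<'E'
from h import *
look("b1")
E
```

```text
t 23.12 tcp [0.5768 0.1234 0.0134] F [-6.5  5.5 -1.7] j7 1.49
side [[0.5902, 0.011], [0.549, 0.0], [0.6316, 0.1079]]
top [[0.5961, -0.0409]]
```

Request:
send_rows:
  plan:
    - {"delta_pos": [-20, 0, 0], "turn": 0, "grip": 0}
    - {"delta_pos": [-50, -10, 0], "turn": 0, "grip": 0}
    - {"delta_pos": [-63, -55, 0], "turn": 0, "grip": 0}
    - {"delta_pos": [-63, -110, 0], "turn": 0, "grip": 0}
    - {"delta_pos": [-63, -155, 0], "turn": 0, "grip": 0}
    - {"delta_pos": [-57, -163, 0], "turn": 0, "grip": 0}
    - {"delta_pos": [-51, -163, 0], "turn": 0, "grip": 0}
    - {"delta_pos": [-47, -163, 0], "turn": 0, "grip": 0}
    - {"delta_pos": [-44, -163, 0], "turn": 0, "grip": 0}
    - {"delta_pos": [-41, -163, 0], "turn": 0, "grip": 0}

```text
t: 24.48
position: [0.5382, -0.0404, 0.0145]
orientation: [-0.002, 0.012, 1.0, 0.0]
wrist_force: [-6.4, 1.6, 3.0]
gripper_width: 0.009
```

```bash
python3 - <<'E'
from h import *
look("b2")
E
```

```text
t 24.48 tcp [ 0.5382 -0.0404  0.0145] F [-6.4  1.6  3. ] j7 1.77
side [[0.5952, -0.0401], [0.6303, 0.1061]]
  mid [0.6127 0.033 ] sep 0.1504 yaw -0.2351
top [[0.6305, 0.1053]]
```

Target absolute yaw about +0.04: about 35 mm of push.

Request:
send_rows:
  plan:
    - {"delta_pos": [3, 0, 0], "turn": 0, "grip": 0}
    - {"delta_pos": [6, 0, 0], "turn": 0, "grip": 0}
    - {"delta_pos": [9, -1, 0], "turn": 0, "grip": 0}
    - {"delta_pos": [12, -1, 0], "turn": 0, "grip": 0}
    - {"delta_pos": [15, -2, 0], "turn": 0, "grip": 0}
    - {"delta_pos": [18, -2, 0], "turn": 0, "grip": 0}
    - {"delta_pos": [21, -3, 0], "turn": 0, "grip": 0}
    - {"delta_pos": [24, -3, 0], "turn": 0, "grip": 0}

```text
t: 25.58
position: [0.5598, -0.0464, 0.0135]
orientation: [-0.004, 0.014, 1.0, -0.001]
wrist_force: [-8.4, -2.5, -0.4]
gripper_width: 0.001
```

```bash
python3 - <<'E'
from h import *
look("b3")
E
```

```text
t 25.57 tcp [ 0.5598 -0.0464  0.0135] F [-8.4 -2.5 -0.4] j7 1.79
side [[0.616, -0.0418], [0.623, 0.1083]]
  mid [0.6195 0.0333] sep 0.1502 yaw -0.0464
top [[0.6226, 0.1082]]
```

Request:
send_rows:
  plan:
    - {"delta_pos": [3, 0, 0], "turn": 0, "grip": 0}
    - {"delta_pos": [6, 0, 0], "turn": 0, "grip": 0}
    - {"delta_pos": [9, 0, 0], "turn": 0, "grip": 0}
    - {"delta_pos": [11, 0, 0], "turn": 0, "grip": 0}

```text
t: 26.18
position: [0.5701, -0.0471, 0.0133]
orientation: [-0.005, 0.013, 1.0, -0.001]
wrist_force: [-9.7, -3.7, 1.4]
gripper_width: 0.004
```

```bash
python3 - <<'E'
from h import *
look("b4")
for n,b in(("side",(180,150,310,250)),("top",(210,150,320,230))):
    p=np.load(f"b4_{n}.npz")["p"];crop(p,*b,6,f"pics/b4c_{n}.png")
E
```

```text
t 26.18 tcp [ 0.5701 -0.0471  0.0133] F [-9.7 -3.7  1.4] j7 1.8
side [[0.6272, -0.0403], [0.6196, 0.1104]]
  mid [0.6234 0.0351] sep 0.1509 yaw 0.051
top [[0.6198, 0.1096]]
```

View pics/b4c_side.png

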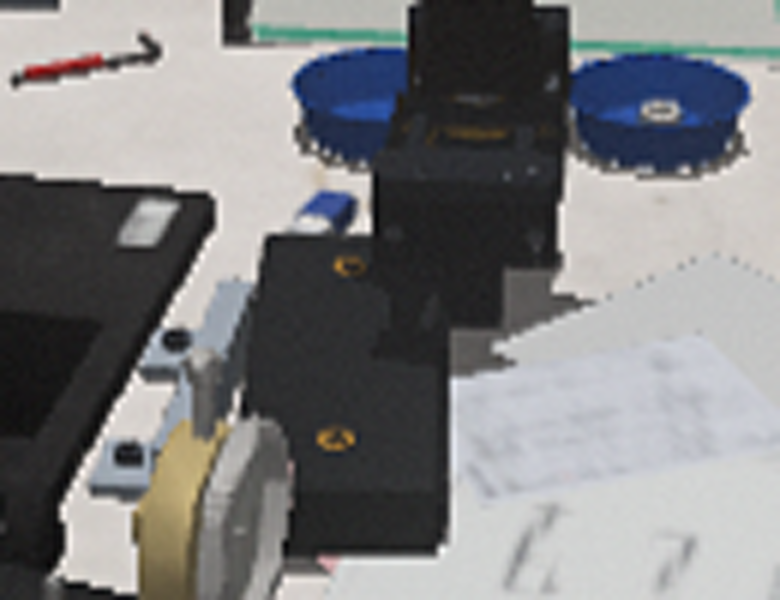

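View pics/b4c_top.png

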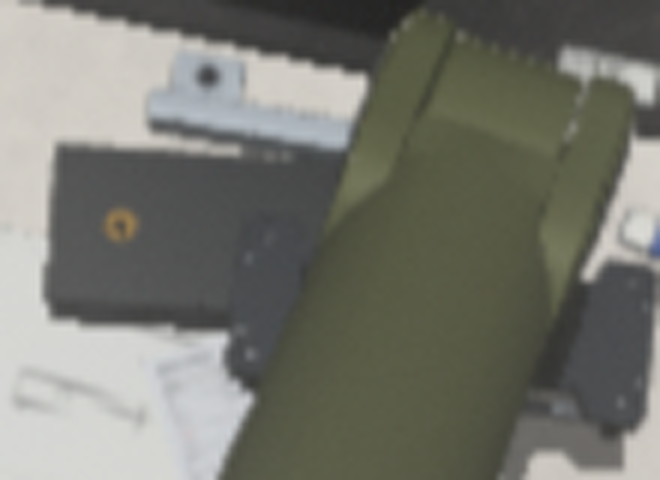

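Request:
send_rows:
  plan:
    - {"delta_pos": [-20, 0, 0], "turn": 0, "grip": 0}
    - {"delta_pos": [-30, 15, 0], "turn": 0, "grip": 0}
    - {"delta_pos": [-30, 60, 0], "turn": 0, "grip": 0}
    - {"delta_pos": [-30, 110, 0], "turn": 0, "grip": 0}
    - {"delta_pos": [-28, 155, 0], "turn": 0, "grip": 0}
    - {"delta_pos": [-22, 167, 0], "turn": 0, "grip": 0}
    - {"delta_pos": [-16, 167, 0], "turn": 0, "grip": 0}
    - {"delta_pos": [-12, 167, 0], "turn": 0, "grip": 0}
    - {"delta_pos": [-9, 167, 0], "turn": 0, "grip": 0}
    - {"delta_pos": [-7, 167, 0], "turn": 0, "grip": 0}

```text
t: 27.52
position: [0.5644, 0.1206, 0.014]
orientation: [-0.004, 0.014, 1.0, -0.0]
wrist_force: [-8.4, 0.5, 3.1]
gripper_width: 0.002
```

Request:
send_rows:
  plan:
    - {"delta_pos": [3, 0, 0], "turn": 0, "grip": 0}
    - {"delta_pos": [6, 0, 0], "turn": 0, "grip": 0}
    - {"delta_pos": [9, 0, 0], "turn": 0, "grip": 0}
    - {"delta_pos": [12, 0, 0], "turn": 0, "grip": 0}

```text
t: 28.02
position: [0.5753, 0.1225, 0.0136]
orientation: [-0.005, 0.013, 1.0, 0.001]
wrist_force: [-8.8, 3.0, 1.8]
gripper_width: 0.007
```

```bash
python3 - <<'E'
from h import *
look("b5")
E
```

```text
t 28.02 tcp [0.5753 0.1225 0.0136] F [-8.8  3.   1.8] j7 1.49
side [[0.6241, -0.0417], [0.5821, 0.0066], [0.5466, -0.0005], [0.6026, 0.0181], [0.6304, 0.109]]
  mid [0.6273 0.0337] sep 0.1508 yaw -0.0416
top [[0.6209, -0.0409]]
```

Request:
send_rows:
  plan:
    - {"delta_pos": [3, 0, 0], "turn": 0, "grip": 0}
    - {"delta_pos": [6, 0, 0], "turn": 0, "grip": 0}
    - {"delta_pos": [8, 0, 0], "turn": 0, "grip": 0}

```text
t: 28.5
position: [0.5835, 0.1235, 0.0135]
orientation: [-0.005, 0.013, 1.0, 0.001]
wrist_force: [-8.9, 5.0, 1.3]
gripper_width: 0.006
```

```bash
python3 - <<'E'
from h import *
look("b6")
p=np.load("b6_side.npz")["p"];crop(p,180,150,310,250,6,"pics/b6c_side.png")
p=np.load("b6_top.npz")["p"];crop(p,210,150,320,230,6,"pics/b6c_top.png")
E
```

```text
t 28.5 tcp [0.5835 0.1235 0.0135] F [-8.9  5.   1.3] j7 1.5
side [[0.5986, 0.012], [0.5574, 0.0004], [0.6367, 0.1064]]
top [[0.6183, -0.0414]]
```

View pics/b6c_top.png

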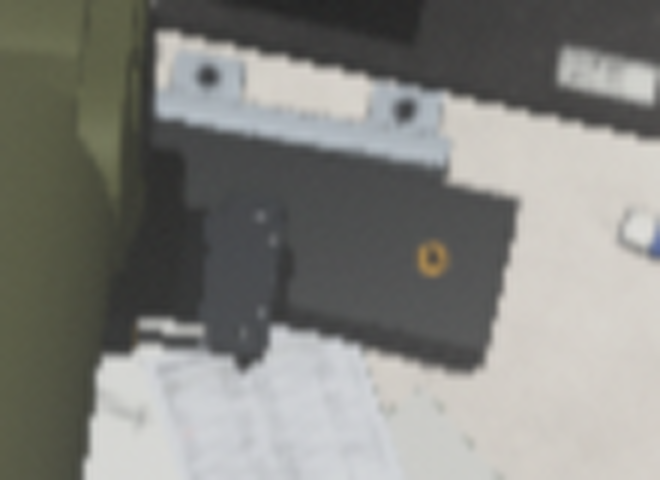

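Request:
send_rows:
  plan:
    - {"delta_pos": [-20, 0, 0], "turn": 0, "grip": 0}
    - {"delta_pos": [-42, -15, 0], "turn": 0, "grip": 0}
    - {"delta_pos": [-46, -60, 0], "turn": 0, "grip": 0}
    - {"delta_pos": [-46, -110, 0], "turn": 0, "grip": 0}
    - {"delta_pos": [-44, -150, 0], "turn": 0, "grip": 0}
    - {"delta_pos": [-38, -158, 0], "turn": 0, "grip": 0}
    - {"delta_pos": [-32, -158, 0], "turn": 0, "grip": 0}
    - {"delta_pos": [-28, -158, 0], "turn": 0, "grip": 0}
    - {"delta_pos": [-25, -158, 0], "turn": 0, "grip": 0}
    - {"delta_pos": [-23, -158, 0], "turn": 0, "grip": 0}

```text
t: 29.85
position: [0.5635, -0.0344, 0.0146]
orientation: [-0.002, 0.012, 1.0, 0.0]
wrist_force: [-5.1, 1.7, 1.6]
gripper_width: 0.004
```

Request:
send_rows:
  plan:
    - {"delta_pos": [2, 0, 0], "turn": 0, "grip": 0}
    - {"delta_pos": [4, 0, 0], "turn": 0, "grip": 0}
    - {"delta_pos": [6, 0, 0], "turn": 0, "grip": 0}

```text
t: 30.22
position: [0.5659, -0.0357, 0.0136]
orientation: [-0.005, 0.013, 1.0, 0.0]
wrist_force: [-9.8, -0.3, 3.5]
gripper_width: 0.004
```

```bash
python3 - <<'E'
from h import *
look("b7")
E
```

```text
t 30.23 tcp [ 0.5659 -0.0357  0.0136] F [-9.8 -0.3  3.5] j7 1.78
side [[0.6205, -0.0407], [0.6345, 0.1066]]
  mid [0.6275 0.0329] sep 0.148 yaw -0.0945
top [[0.6366, 0.1075]]
```

Request:
send_rows:
  plan:
    - {"delta_pos": [2.5, 0, 0], "turn": 0, "grip": 0}
    - {"delta_pos": [5, 0, 0], "turn": 0, "grip": 0}
    - {"delta_pos": [7, 0, 0], "turn": 0, "grip": 0}

```text
t: 30.7
position: [0.5727, -0.0373, 0.0133]
orientation: [-0.005, 0.013, 1.0, -0.001]
wrist_force: [-9.6, -1.8, 0.8]
gripper_width: 0.007
```

```bash
python3 - <<'E'
from h import *
look("b8")
p=np.load("b8_side.npz")["p"];crop(p,180,150,310,250,6,"pics/b8c_side.png")
p=np.load("b8_top.npz")["p"];crop(p,210,150,320,230,6,"pics/b8c_top.png")
E
```

```text
t 30.7 tcp [ 0.5727 -0.0373  0.0133] F [-9.6 -1.8  0.8] j7 1.78
side [[0.6273, -0.0415], [0.634, 0.1081]]
  mid [0.6306 0.0333] sep 0.1498 yaw -0.0447
top [[0.6344, 0.1082]]
```

View pics/b8c_top.png

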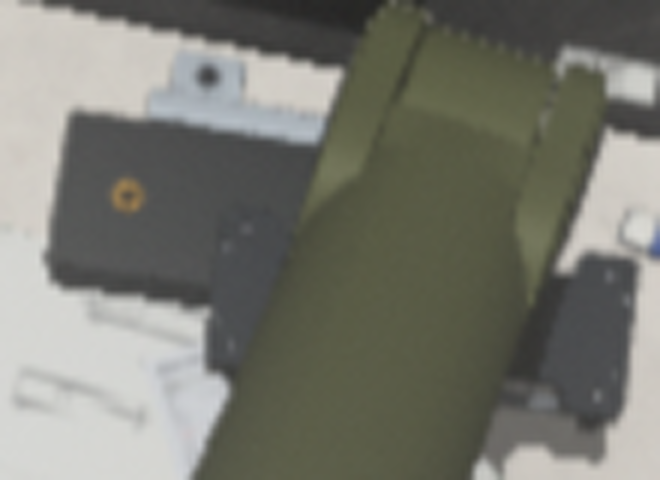

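View pics/b8c_side.png

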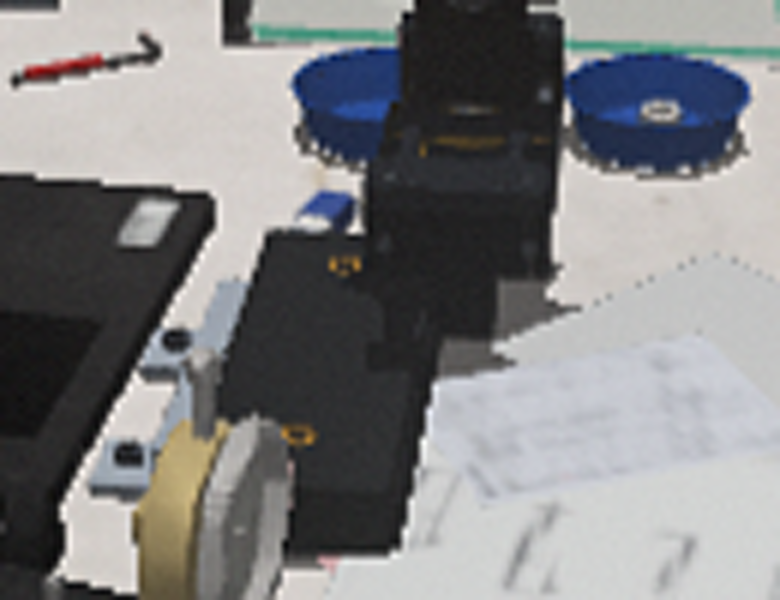

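Request:
send_rows:
  plan:
    - {"delta_pos": [-15, 0, 0], "turn": 0, "grip": 0}
    - {"delta_pos": [-20, 30, 0], "turn": -0.02, "grip": 0}
    - {"delta_pos": [-20, 80, 0], "turn": -0.03, "grip": 0}
    - {"delta_pos": [-18, 125, 0], "turn": -0.03, "grip": 0}
    - {"delta_pos": [-12, 132, 0], "turn": -0.03, "grip": 0}
    - {"delta_pos": [-6, 132, 0], "turn": -0.03, "grip": 0}
    - {"delta_pos": [-3, 132, 0], "turn": -0.03, "grip": 0}
    - {"delta_pos": [-1, 132, 0], "turn": -0.03, "grip": 0}
    - {"delta_pos": [1, 132, 0], "turn": -0.03, "grip": 0}
    - {"delta_pos": [3, 132, 0], "turn": -0.03, "grip": 0}

```text
t: 32.05
position: [0.5788, 0.0956, 0.0145]
orientation: [-0.002, 0.028, 1.0, -0.0]
wrist_force: [-6.5, -1.2, 2.9]
gripper_width: 0.002
```

```bash
python3 - <<'E'
from h import *
look("b9")
E
```

```text
t 32.05 tcp [0.5788 0.0956 0.0145] F [-6.5 -1.2  2.9] j7 1.51
side [[0.6307, -0.0403], [0.6072, -0.0168], [0.5853, -0.0262], [0.6338, 0.1085]]
  mid [0.6323 0.0341] sep 0.1488 yaw -0.0209
top [[0.6276, -0.0417]]
```

Request:
send_rows:
  plan:
    - {"delta_pos": [1, 0, 0], "turn": 0, "grip": 0}
    - {"delta_pos": [2, 0, 0], "turn": 0, "grip": 0}
    - {"delta_pos": [2, 0, 0], "turn": 0, "grip": 0}

```text
t: 32.52
position: [0.5788, 0.096, 0.0139]
orientation: [-0.004, 0.028, 1.0, -0.0]
wrist_force: [-9.3, -0.6, 4.7]
gripper_width: 0.003
```

Request:
send_rows:
  plan:
    - {"delta_pos": [1, 0, 0], "turn": 0, "grip": 0}
    - {"delta_pos": [2, 0, 0], "turn": 0, "grip": 0}
    - {"delta_pos": [2, 0, 0], "turn": 0, "grip": 0}

```text
t: 32.9
position: [0.5799, 0.0965, 0.0137]
orientation: [-0.005, 0.028, 1.0, -0.0]
wrist_force: [-10.0, 0.2, 5.1]
gripper_width: 0.002
```

```bash
python3 - <<'E'
from h import *
look("c1")
E
```

```text
t 32.9 tcp [0.5799 0.0965 0.0137] F [-10.    0.2   5.1] j7 1.52
side [[0.6311, -0.0408], [0.5947, -0.02], [0.5536, -0.0283], [0.6345, 0.1069]]
  mid [0.6328 0.033 ] sep 0.1477 yaw -0.023
top [[0.6273, -0.0414]]
```

Request:
send_rows:
  plan:
    - {"delta_pos": [1, 0, 0], "turn": 0, "grip": 0}
    - {"delta_pos": [2, 0, 0], "turn": 0, "grip": 0}
    - {"delta_pos": [3, 0, 0], "turn": 0, "grip": 0}

```text
t: 33.38
position: [0.5817, 0.0972, 0.0135]
orientation: [-0.006, 0.028, 1.0, 0.0]
wrist_force: [-13.6, 1.0, 5.9]
gripper_width: 0.003
```

Request:
send_rows:
  plan:
    - {"delta_pos": [1, 0, 0], "turn": 0, "grip": 0}
    - {"delta_pos": [2, 0, 0], "turn": 0, "grip": 0}
    - {"delta_pos": [2, 0, 0], "turn": 0, "grip": 0}

```text
t: 33.75
position: [0.582, 0.0972, 0.013]
orientation: [-0.008, 0.028, 1.0, 0.0]
wrist_force: [-16.1, 0.3, 6.2]
gripper_width: 0.006
```

```bash
python3 - <<'E'
from h import *
look("c2")
p=np.load("c2_side.npz")["p"];crop(p,180,150,310,250,6,"pics/c2c_side.png")
p=np.load("c2_top.npz")["p"];crop(p,210,150,320,230,6,"pics/c2c_top.png")
E
```

```text
t 33.75 tcp [0.582  0.0972 0.013 ] F [-16.1   0.3   6.2] j7 1.52
side [[0.5922, -0.021], [0.5563, -0.0274], [0.612, -0.0102], [0.635, 0.1069]]
  mid [0.5956 0.0398] sep 0.1557 yaw -0.53
top [[0.6266, -0.0415]]
```

View pics/c2c_top.png

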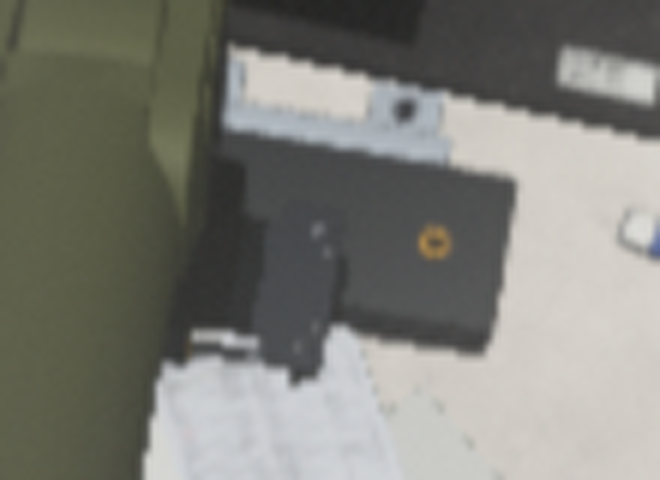

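Request:
send_rows:
  plan:
    - {"delta_pos": [-10, 0, 0], "turn": 0, "grip": 0}
    - {"delta_pos": [-22, 20, 0], "turn": 0, "grip": 0}
    - {"delta_pos": [-60, 60, 0], "turn": 0, "grip": 0}
    - {"delta_pos": [-100, 110, 0], "turn": 0, "grip": 0}
    - {"delta_pos": [-100, 150, 0], "turn": 0, "grip": 0}
    - {"delta_pos": [-100, 170, 0], "turn": 0, "grip": 0}

```text
t: 34.6
position: [0.49, 0.2695, 0.0157]
orientation: [0.001, 0.026, 1.0, 0.001]
wrist_force: [1.0, 0.0, -0.2]
gripper_width: 0.01
```

```bash
python3 - <<'E'
from h import *
look("c3")
p=np.load("c3_side.npz")["p"];crop(p,180,150,310,250,6,"pics/c3c_side.png")
p=np.load("c3_top.npz")["p"];crop(p,210,150,320,230,7,"pics/c3c_top.png")
g=cv2.cvtColor(p,cv2.COLOR_RGB2GRAY);g0=cv2.cvtColor(np.load("top0.npz")["p"],cv2.COLOR_RGB2GRAY)
def show(nm,g,*a,**k):
    v,o,r=edge("top",g,*a,**k);v=v*np.sign(v[1]);print(nm,np.round(v,4),"x at y=.03:",round(o[0]+(0.03-o[1])*v[0]/v[1],4),round(float(r),2),"yaw",np.arctan2(-v[0],v[1]))
show("bar near0",g0,(.673,.095),(.666,-.042),.03,.007,sign=1)
show("block far",g,(.674,.09),(.665,-.04),.04,.006,sign=1)
E
```

```text
t 34.6 tcp [0.49   0.2695 0.0157] F [ 1.   0.  -0.2] j7 1.13
side [[0.6255, -0.0413], [0.6347, 0.1073], [0.5168, 0.1566], [0.5044, 0.1821]]
  mid [0.6301 0.033 ] sep 0.1489 yaw -0.0615
top [[0.6376, 0.108], [0.6266, -0.0415]]
  mid [0.6321 0.0333] sep 0.1499 yaw -0.0736
bar near0 [0.0663 0.9978] x at y=.03: 0.6726 0.39 yaw -0.06638177
block far [0.0701 0.9975] x at y=.03: 0.6708 0.48 yaw -0.07013246
```

View pics/c3c_top.png

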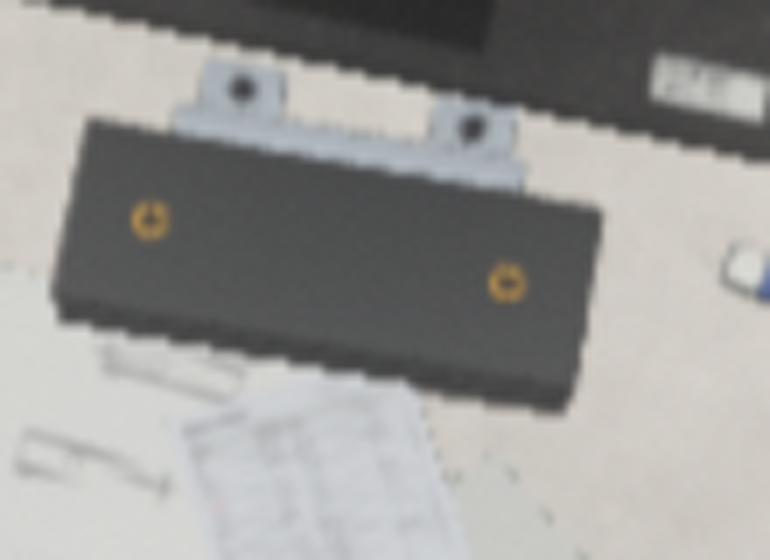

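View pics/c3c_side.png

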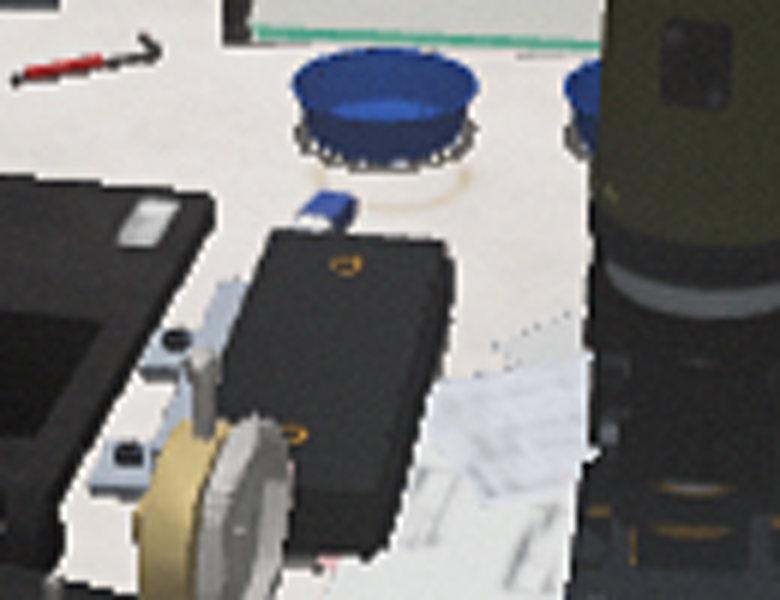

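Request:
send_rows:
  plan:
    - {"delta_pos": [15, -55, 0], "turn": 0, "grip": 0}
    - {"delta_pos": [30, -110, 0], "turn": 0, "grip": 0}
    - {"delta_pos": [45, -165, 0], "turn": 0, "grip": 0}
    - {"delta_pos": [50, -220, 0], "turn": 0, "grip": 0}
    - {"delta_pos": [52, -275, 0], "turn": 0, "grip": 0}
    - {"delta_pos": [58, -312, 0], "turn": 0, "grip": 0}
    - {"delta_pos": [66, -316, 0], "turn": 0, "grip": 0}
    - {"delta_pos": [72, -316, 0], "turn": 0, "grip": 0}
    - {"delta_pos": [76, -316, 0], "turn": 0, "grip": 0}
    - {"delta_pos": [78, -316, 0], "turn": 0, "grip": 0}
    - {"delta_pos": [80, -316, 0], "turn": 0, "grip": 0}

```text
t: 36.08
position: [0.5698, -0.0488, 0.015]
orientation: [-0.0, 0.027, 1.0, 0.0]
wrist_force: [0.4, -0.3, -0.1]
gripper_width: 0.006
```

Request:
send_rows:
  plan:
    - {"delta_pos": [1, 0, 0], "turn": 0, "grip": 0}
    - {"delta_pos": [2, 0, 0], "turn": 0, "grip": 0}

```text
t: 36.33
position: [0.571, -0.0494, 0.0149]
orientation: [-0.001, 0.028, 1.0, 0.0]
wrist_force: [-2.8, 0.8, 0.8]
gripper_width: 0.005
```

Request:
send_rows:
  plan:
    - {"delta_pos": [1, 0, 0], "turn": 0, "grip": 0}
    - {"delta_pos": [2, 0, 0], "turn": 0, "grip": 0}
    - {"delta_pos": [2, 0, 0], "turn": 0, "grip": 0}

```text
t: 36.7
position: [0.571, -0.0496, 0.0143]
orientation: [-0.003, 0.028, 1.0, 0.0]
wrist_force: [-6.1, 1.2, 2.5]
gripper_width: 0.007
```

Request:
send_rows:
  plan:
    - {"delta_pos": [1, 0, 0], "turn": 0, "grip": 0}
    - {"delta_pos": [2, 0, 0], "turn": 0, "grip": 0}
    - {"delta_pos": [2, 0, 0], "turn": 0, "grip": 0}

```text
t: 37.08
position: [0.5722, -0.0501, 0.0141]
orientation: [-0.004, 0.028, 1.0, 0.0]
wrist_force: [-8.4, -0.3, 2.7]
gripper_width: 0.005
```

Request:
send_rows:
  plan:
    - {"delta_pos": [1, 0, 0], "turn": 0, "grip": 0}
    - {"delta_pos": [2, 0, 0], "turn": 0, "grip": 0}
    - {"delta_pos": [2, 0, 0], "turn": 0, "grip": 0}

```text
t: 37.45
position: [0.5722, -0.05, 0.0135]
orientation: [-0.006, 0.028, 1.0, 0.0]
wrist_force: [-11.9, 0.4, 5.6]
gripper_width: 0.006
```

Request:
send_rows:
  plan:
    - {"delta_pos": [1, 0, 0], "turn": 0, "grip": 0}
    - {"delta_pos": [2, 0, 0], "turn": 0, "grip": 0}
    - {"delta_pos": [2, 0, 0], "turn": 0, "grip": 0}

```text
t: 37.83
position: [0.5723, -0.0499, 0.013]
orientation: [-0.008, 0.028, 1.0, 0.001]
wrist_force: [-15.9, 0.3, 7.0]
gripper_width: 0.007
```

```bash
python3 - <<'E'
from h import *
look("c4")
E
```

```text
t 37.83 tcp [ 0.5723 -0.0499  0.013 ] F [-15.9   0.3   7. ] j7 1.79
side [[0.63, -0.0396], [0.6348, 0.1071]]
  mid [0.6324 0.0338] sep 0.1468 yaw -0.0328
top [[0.6375, 0.1083]]
```

Request:
send_rows:
  plan:
    - {"delta_pos": [-10, 0, 0], "turn": 0, "grip": 0}
    - {"delta_pos": [-23, 15, 0], "turn": 0, "grip": 0}
    - {"delta_pos": [-23, 60, 0], "turn": 0, "grip": 0}
    - {"delta_pos": [-18, 110, 0], "turn": 0, "grip": 0}
    - {"delta_pos": [-12, 155, 0], "turn": 0, "grip": 0}
    - {"delta_pos": [-6, 172, 0], "turn": 0, "grip": 0}
    - {"delta_pos": [-3, 172, 0], "turn": 0, "grip": 0}
    - {"delta_pos": [0, 172, 0], "turn": 0, "grip": 0}
    - {"delta_pos": [2, 172, 0], "turn": 0, "grip": 0}

```text
t: 39.05
position: [0.5821, 0.1199, 0.0152]
orientation: [0.0, 0.029, 1.0, -0.0]
wrist_force: [-0.8, 1.1, 0.6]
gripper_width: 0.001
```

Request:
send_rows:
  plan:
    - {"delta_pos": [1, 0, 0], "turn": 0, "grip": 0}
    - {"delta_pos": [2, 0, 0], "turn": 0, "grip": 0}
    - {"delta_pos": [3, 0, 0], "turn": 0, "grip": 0}

```text
t: 39.42
position: [0.5832, 0.1218, 0.0146]
orientation: [-0.002, 0.028, 1.0, -0.0]
wrist_force: [-5.2, -1.1, 1.0]
gripper_width: 0.001
```

Request:
send_rows:
  plan:
    - {"delta_pos": [1, 0, 0], "turn": 0, "grip": 0}
    - {"delta_pos": [2, 0, 0], "turn": 0, "grip": 0}
    - {"delta_pos": [2, 0, 0], "turn": 0, "grip": 0}

```text
t: 39.8
position: [0.5833, 0.1222, 0.014]
orientation: [-0.004, 0.028, 1.0, -0.0]
wrist_force: [-7.6, -0.9, 3.3]
gripper_width: 0.006
```

Request:
send_rows:
  plan:
    - {"delta_pos": [1, 0, 0], "turn": 0, "grip": 0}
    - {"delta_pos": [2, 0, 0], "turn": 0, "grip": 0}
    - {"delta_pos": [2, 0, 0], "turn": 0, "grip": 0}

```text
t: 40.17
position: [0.5838, 0.1225, 0.0137]
orientation: [-0.005, 0.028, 1.0, -0.0]
wrist_force: [-11.3, -0.3, 5.4]
gripper_width: 0.005
```

Request:
send_rows:
  plan:
    - {"delta_pos": [1, 0, 0], "turn": 0, "grip": 0}
    - {"delta_pos": [2, 0, 0], "turn": 0, "grip": 0}
    - {"delta_pos": [2, 0, 0], "turn": 0, "grip": 0}

```text
t: 40.55
position: [0.5838, 0.1227, 0.0132]
orientation: [-0.007, 0.028, 1.0, -0.0]
wrist_force: [-15.2, -0.8, 6.3]
gripper_width: 0.005
```

Request:
send_rows:
  plan:
    - {"delta_pos": [-10, 0, 0], "turn": 0, "grip": 0}
    - {"delta_pos": [-35, 20, 0], "turn": 0, "grip": 0}
    - {"delta_pos": [-75, 60, 10], "turn": 0, "grip": 0}
    - {"delta_pos": [-105, 110, 30], "turn": 0, "grip": 0}
    - {"delta_pos": [-110, 160, 60], "turn": 0, "grip": 0}
    - {"delta_pos": [-110, 200, 80], "turn": 0, "grip": 0}
    - {"delta_pos": [-110, 200, 80], "turn": 0, "grip": 0}

```text
t: 41.42
position: [0.4814, 0.3281, 0.0975]
orientation: [0.002, 0.025, 1.0, 0.003]
wrist_force: [-0.7, -0.3, -0.1]
gripper_width: 0.009
```

```bash
python3 - <<'E'
from h import *
look("c5")
p=np.load("c5_side.npz")["p"];cv2.imwrite("pics/c5_side_f.png",cv2.resize(p[:,:,::-1],(768,576)))
p=np.load("c5_top.npz")["p"];crop(p,160,130,400,280,3,"pics/c5c_top.png")
g=cv2.cvtColor(p,cv2.COLOR_RGB2GRAY);g0=cv2.cvtColor(np.load("top0.npz")["p"],cv2.COLOR_RGB2GRAY)
def show(nm,g,*a,**k):
    v,o,r=edge("top",g,*a,**k);v=v*np.sign(v[1]);print(nm,"x at y=.03:",round(o[0]+(0.03-o[1])*v[0]/v[1],4),round(float(r),2),"yaw",np.arctan2(-v[0],v[1]))
show("block far",g,(.674,.09),(.665,-.04),.04,.006,sign=1)
show("blockfar all",g,(.677,.13),(.663,-.065),.04,.006,sign=1)
show("bar far0",g0,(.684,.06),(.682,.0),.03,.008,sign=0)
def dif():
    a=cv2.absdiff(np.load("top0.npz")["p"],p).max(2);return a
b=cv2.inRange(cv2.cvtColor(p,cv2.COLOR_RGB2HSV),(105,120,60),(125,255,255));N,l,s,c=cv2.connectedComponentsWithStats(b)
for i in range(1,N):
    if s[i,4]>20:print(s[i],c[i])
E
```

```text
t 41.42 tcp [0.4814 0.3281 0.0975] F [-0.7 -0.3 -0.1] j7 1.0
side [[0.6271, -0.0406], [0.6346, 0.1074]]
  mid [0.6308 0.0334] sep 0.1482 yaw -0.0511
top [[0.6378, 0.1081], [0.6273, -0.0413]]
  mid [0.6325 0.0334] sep 0.1498 yaw -0.0703
block far x at y=.03: 0.6712 0.32 yaw -0.06579586
blockfar all x at y=.03: 0.671 0.39 yaw -0.067649916
bar far0 x at y=.03: 0.6833 2.27 yaw 0.22377402
[  0 167   3  17  38] [  0.76315789 175.10526316]
[348 190  23  24 435] [359.08735632 201.41149425]
[345 236  25  26 407] [357.84275184 248.37346437]
```

View pics/c5c_top.png

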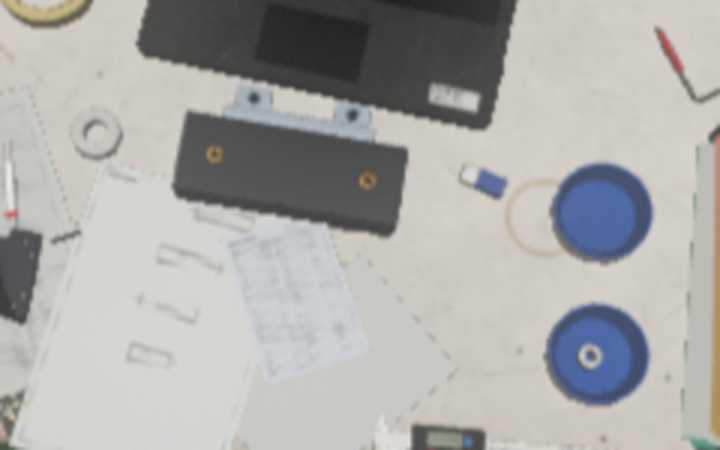

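View pics/c5_side_f.png

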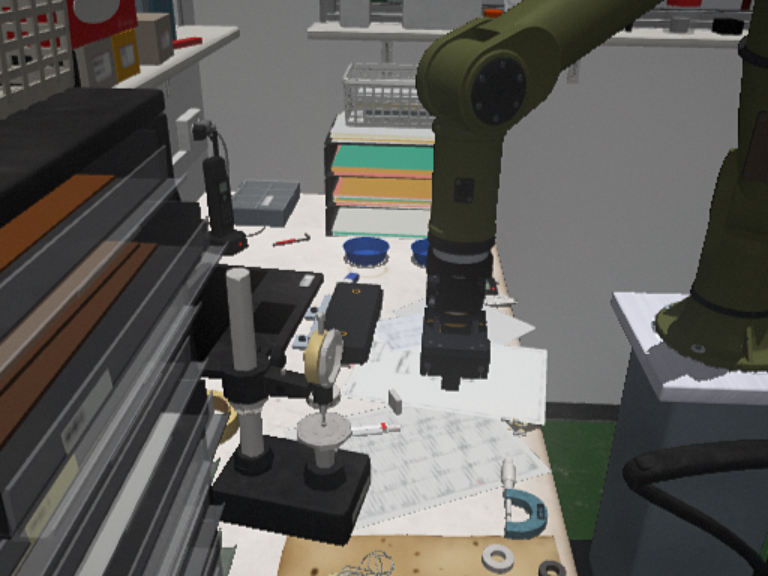

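```bash
python3 - <<'E'
from plant import job
print(job.finish_job())
E
```

```text
the job is handed in; nothing more can be done
None
```

I put the bush in the blue dish nearest the base, then walked the block up to the stop bar with alternate pushes on its right and left ends. I handed in at about 41.5 s with the arm clear of everything.

**Flush on the bar:** In the last top view the block's far face and the bar agree in yaw to about 0.002 rad. Pressed near either end, the block stalled at 15–16 N without moving, where it had been sliding at about 7–11 N, so both ends are against the bar.

**Centring:** The block sits about 2–4 mm off the bar's centre.

**Other things:** In the last top view the bush stands in the dish. In the pictures neither dish, the ring, the gauge nor the eraser has moved.

**Push force:** The highest reading was about 16 N along the push, about 17 N in total. Force is only reported at the end of each call, so short peaks in between were not seen.

**Checks that disagreed:**
- The top-view edges still show an apparent gap of about 1.5 mm between block and bar. I put this down to edge bias, since the same edge read about 2 mm short at the start.
- The side view's yaw was about 0.02 rad off the top view's. The microscope dial partly hid the block's left mark there, so I relied on the top view.

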